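Dispense polished ammonites and set the magnifier over them

ROBOT

A 7-joint arm with a two-finger parallel gripper is mounted at the origin on the work surface. World frame = base frame: x ahead of the robot, y to its left, z up, the work surface at z = 0. Lengths are in m, angles in rad, forces in N, time in s.
With the tool pointing down it reaches from about 0.35 to 0.9 m from the base axis. Payload 8.1 kg.
Tool frame: the origin (TCP) lies on the centre line of the jaws, within the pads' length; the fingertips stand 17 mm ahead of it and the grasp point (between the pads) lies 2 mm behind it; z points along the fingers, y is the direction in which the jaws open and shut (so a half turn about z gives the same grasp; the last joint's range is limited). The gripper opens to 92 mm and grips with 3 to 60 N. Pads are 19 mm wide; open, the fingers measure 130 mm over their backs; the gripper's body (75 mm by 190 mm) begins 47 mm behind the grasp point.
Start: joints at [1.029, 0.434, 0.025, 1.573, -0.012, 1.134, -0.075], TCP at [0.266, -0.566, 0.244] pointing down, gripper open.
Joint ranges: [-2.62, 2.62], [-0.44, 2.09], [-1.27, 1.32], [0.08, 2.57], [-1.32, 4.46], [0.12, 2], [-2.74, 2.74]. Speed limits (rad/s): [2.22, 2.22, 3.01, 3.01, 3.14, 3.14, 3.14].

INTERFACE

Orientations are given as a rotation vector (axis times angle).
In Python, from cell import arm, imaging, job gives the robot as it stands.
- The arm moves only by the tool jog_arm, never from a script. Its argument "moves" is a list of rows, each an object with "fingers": the closure, from -1 (fully open) to 1 (shut); "xyz": the shift along the tool's x, y, z in cm, a list of three; "angular": the turn, a rotation vector about the tool's x, y, z in rad, a list of three. In form: [{"fingers": fingers, "xyz": [dx, dy, dz], "angular": [ax, ay, az]}, ...]. A call has 1 to 12 rows; each row is the pose to reach, as a shift and turn from the pose commanded when the call began, along the tool's axes at that moment; what a row does not reach only later rows make up. A row lasts 1/8 s, in which the tool goes at most 62.5 mm and 10.7 degrees, less where a joint would pass 70% of its speed; a pose out of reach is approached as far as the arm can. A call with a gripper value outside its range is refused whole. The fingers move at their own pace and stop on an object; "grip_force" is the grip in N (left out, the last holds). Time passes only in rows, so rows that repeat a pose let the fingers close. It gives the time, the measured TCP pose, the force and the opening at its end, in the units of the state.
- arm.observe(): the state, without advancing time (a new reading comes with each control period).
- imaging.get_image(name): name is "scene" or "top" or "wrist"; returns the picture (420x560x3 uint8, red, green, blue); there is no depth.
- imaging.camera_params(name): a dict with "fx", "fy", "cx", "cy" (pixels), "rvec" (rotation vector, rad) and "tvec" (3), from world to camera coordinates, as OpenCV has them; the wrist camera has in their place "hand_eye" (4x4, takes a point from camera to tool coordinates, whose origin is the TCP and whose axes are the flange's). Camera axes: x right, y down, z forward; pixel columns grow to the right and rows downward; lengths in m; the calibration is good to about 2 mm. The wrist camera is an equidistant fisheye: a pixel r from the principal point sees the ray r / f radians off the axis. A picture is of the moment at which its call begins: read the wrist's pose just before it. camera_params takes no time and is no camera call.
- job.sign_off(): hands the job in, once; it reports no verdict.
The state is a dict: "clock": time; "joints": joint angles; "dq": joint speeds; "joint_efforts": joint torques, N m; "position": TCP position; "ee_rot": TCP orientation; "force": force on the tool from outside, world axes, zero at the start; "ft_torque": the same for the moment, N m; "width": opening from 0.0 (shut) to 1.0 (fully open).
Only numpy, scipy, OpenCV 4.12 (cv2) and the standard library are available. Lean on these libraries where they do the work, as an engineer would, in place of code of your own. Each camera call takes 0.05 s, during which the arm holds its last target. There are 200 camera calls.

TASK

Turn the orange wheel of the dispenser until every polished ammonite tile in it has dropped through the hole and down the chute, and lay all of them flat, side by side, on the dark stone viewing slab. At the end the swing-arm magnifier must stand with its lens centred over the red dot in the middle of the slab. Leave the blue rubbing block and the large brown fossil plate where they are.

Things in the scene. Friction and masses are not known exactly. Their poses are not given: they have to be found in the camera images.
- dispenser: Fixed teal rotary dispenser, 170 x 170 x 186 mm; origin under its centre on the wheel axis, z up; its front looks along its -x. The wheel's pockets (deck at z 155 mm) are under a clear cover: seen, not reached. A slippery steel chute, 57 mm wide, leads from the drop hole to the pan: it ends at x -155 mm, its 45 mm high cheeks at x -130 mm.
- drop_hole (a point): Centre of the one drop hole in the deck, 54 mm in front of the wheel axis, at deck height; the hole is 52 mm (radial) by 48 mm (across). A yellow bar on the clear cover marks it.
- pan (a point): Centre of the floor (4 mm above the bench) of the fixed glossy white catch pan, 130 mm (dispenser x) by 140 mm (dispenser y), with thin lips rising 5 mm above the floor (10 mm along the side away from the dispenser). Dropped tiles stop here, mostly flat, now and then on edge.
- wheel (a joint): Angle of the orange six-pocket star wheel, rad, growing anticlockwise from above; turns either way (limits -7, 7) against light friction (0.06 N m) and stays where left. At 0, and at every 60 degrees, a pocket is centred over the drop hole, with vanes 30 degrees either side. A tile falls once pushed over the hole. It starts near 0, with an empty pocket over the hole.
- wheel_grip (a point): On the wheel axis, grip height of the black bar handle on the wheel's hub (210 mm above the bench). The bar is 52 mm long along this point's x, 12 mm thick along its y, and stands from 192 to 224 mm above the bench (cover at 186 mm).
- fossil1: Polished brown square tile with a pale ammonite spiral on both broad faces, 26 x 26 x 14 mm, about 26 g; origin at its centre, z across its 14 mm thickness (either broad face may end up on top). It starts, if present, flat in a pocket of the wheel, its centre 56 mm from the wheel axis; any 2 to 4 of the five are present.
- fossil2: Polished brown square tile with a pale ammonite spiral on both broad faces, 26 x 26 x 14 mm, about 26 g; origin at its centre, z across its 14 mm thickness (either broad face may end up on top). It starts, if present, flat in a pocket of the wheel, its centre 56 mm from the wheel axis; any 2 to 4 of the five are present.
- fossil3: Polished brown square tile with a pale ammonite spiral on both broad faces, 26 x 26 x 14 mm, about 26 g; origin at its centre, z across its 14 mm thickness (either broad face may end up on top). It starts, if present, flat in a pocket of the wheel, its centre 56 mm from the wheel axis; any 2 to 4 of the five are present.
- fossil4: Polished brown square tile with a pale ammonite spiral on both broad faces, 26 x 26 x 14 mm, about 26 g; origin at its centre, z across its 14 mm thickness (either broad face may end up on top). It starts, if present, flat in a pocket of the wheel, its centre 56 mm from the wheel axis; any 2 to 4 of the five are present.
- fossil5: Polished brown square tile with a pale ammonite spiral on both broad faces, 26 x 26 x 14 mm, about 26 g; origin at its centre, z across its 14 mm thickness (either broad face may end up on top). It starts, if present, flat in a pocket of the wheel, its centre 56 mm from the wheel axis; any 2 to 4 of the five are present.
- slab: Fixed dark polished stone viewing slab, 140 x 140 x 20 mm; origin at the centre of its underside, z up.
- slab_mark (a point): Red dot at the centre of the slab's top.
- magnifier (a joint): Angle of the white swing-arm magnifier about its vertical post, rad, growing anticlockwise seen from above; friction (about 0.25 N m) holds it where released. It starts swung aside, 0.75 to 1.35 rad anticlockwise of the slab; limits -0.5 and 1.5. At 0 the arm points along the -x of the stand.
- stand: Fixed grey stand of the magnifier, round base 110 mm in diameter, post 20 mm; origin at the centre of its underside, on the hinge axis, z up.
- lens (a point): Centre of the magnifier's lens, 200 mm from the hinge axis, 190 mm above the bench; the ring round it measures 118 mm over all and spans 187 to 205 mm above the bench. Site x points along the arm towards the hinge axis.
- magnifier_grip (a point): Middle of the red upright grip post on the magnifier arm, 120 mm from the hinge axis, 232 mm above the bench; the post is 18 mm in diameter and stands from 202 to 248 mm above the bench on the 20 mm wide arm.
- rubbing_block: Loose blue rubbing block, 80 x 45 x 38 mm, origin at the centre of its underside; a bystander.
- cut_tile: Loose large brown fossil plate, 100 x 70 x 18 mm, origin at the centre of its underside; a bystander.
There are look-alikes about, which are no part of the job. Leave any green or purple look-alike of the slab alone.

How it is judged:
On the way, in this order (a step that is already met when the one before it is completed fails the run):
1. every ammonite has dropped out of the wheel (height (world z) of each of fossil1, fossil2, fossil3, fossil4, fossil5 below 0.06 m), for 0.1 s.
2. every ammonite lies on the slab (x of fossil1 in the frame of slab between -0.06 and 0.06 m and y of fossil1 in the frame of slab between -0.06 and 0.06 m and z of fossil1 in the frame of slab between 0.023 and 0.03 m and x of fossil2 in the frame of slab between -0.06 and 0.06 m and y of fossil2 in the frame of slab between -0.06 and 0.06 m and z of fossil2 in the frame of slab between 0.023 and 0.03 m and x of fossil3 in the frame of slab between -0.06 and 0.06 m and y of fossil3 in the frame of slab between -0.06 and 0.06 m and z of fossil3 in the frame of slab between 0.023 and 0.03 m and x of fossil4 in the frame of slab between -0.06 and 0.06 m and y of fossil4 in the frame of slab between -0.06 and 0.06 m and z of fossil4 in the frame of slab between 0.023 and 0.03 m and x of fossil5 in the frame of slab between -0.06 and 0.06 m and y of fossil5 in the frame of slab between -0.06 and 0.06 m and z of fossil5 in the frame of slab between 0.023 and 0.03 m), for 0.2 s.
At the end, for the whole second after the job is handed in: Every ammonite lies flat on the slab at rest, none on another (its centre within 60 mm of the slab's centre along each of the slab's axes and 3 to 10 mm above its top), and the lens centre is within 22 mm of the red dot, seen from above, with the arm at rest (all of step 2 and linear speed of each of fossil1, fossil2, fossil3, fossil4, fossil5 below 0.02 m/s and horizontal distance between lens and slab_mark below 0.022 m and velocity of joint magnifier between -0.05 and 0.05 rad/s); the robot touches nothing.
It fails at once if the blue rubbing block is moved more than 3 cm (distance of rubbing_block from where it was at the start of the episode above 0.03 m).
It fails at once if the large brown fossil plate is moved more than 3 cm (distance of cut_tile from where it was at the start of the episode above 0.03 m).
Of fossil1, fossil2, fossil3, fossil4, fossil5 only 2 to 4 are there at a start; the rules pass over those that are not, and their reading is None.
At some moment in a run one of fossil1, fossil2, fossil3, fossil4, fossil5 may be knocked a few centimetres aside while the robot is not near it.
Once in a run the grip may slacken for a moment while it holds something.
It also fails if it takes over 210 s, if anything falls off the work surface, if the arm or the gripper's body presses on something with over 40 N, if the wrist force passes 120 N, or if a joint passes its speed limit or range.

## Working session

There is one attempt and no reset: what is moved stays moved. The work goes in short steps, Python scripts to look and compute and a tool call to move; the robot and the scene stay as the last step left them, time stands still between calls to the robot, and variables do not carry over. Pictures are saved under pics/ and viewed, about 12 in all and at most 16, crops included, and the job is handed in when it is done.

Besides the shell and the picture viewer there is one more tool, called as name(argument=value, ...), one argument or row to a line, values as JSON. jog_arm: Moves the arm, as the interface text tells. Its arguments: {"type":"object","properties":{"moves":{"type":"array"},"grip_force":{"type":"number"}},"required":["moves"]}

```bash
mkdir -p pics; ls
python3 - <<'E'
from cell import arm, imaging, job
import cv2
s=arm.observe(); print(s)
for n in ("top","scene"):
    im=imaging.get_image(n); cv2.imwrite(f"pics/{n}0.png",cv2.resize(im[...,::-1],(800,600),interpolation=cv2.INTER_CUBIC)); cv2.imwrite(f"pics/{n}0raw.png",im[...,::-1]); print(n,imaging.camera_params(n))
print(imaging.camera_params("wrist"))
E
```

```text
pics
{'clock': 0.0, 'joints': array([ 1.0293656 ,  0.43522186,  0.02495462,  1.57408506, -0.01160764,
        1.13400169, -0.07510471]), 'dq': array([ 1.43684297e-03,  1.29307433e-03, -1.12467106e-03, -5.68386088e-05,
       -8.14294629e-04, -5.33419047e-04,  1.04576665e-03]), 'joint_efforts': array([-2.31643471e-04, -6.67853236e+01,  9.84905362e-01, -3.14461327e+01,
       -6.04771357e-02,  4.31068288e-02,  1.53213959e-04]), 'position': array([ 0.26530844, -0.56536225,  0.24295009]), 'ee_rot': array([-3.06482889e+00, -6.83376004e-01,  7.31236066e-04]), 'force': array([ 0.25951137, -0.34043209,  0.21392001]), 'ft_torque': array([-0.05839018, -0.01000363,  0.00396353]), 'width': 1.001998236971568}
top {'fx': 439.4646901235485, 'fy': 439.4646901235485, 'cx': 284.8985427226589, 'cy': 202.69808501955643, 'rvec': array([ 2.18250321, -2.2430322 ,  0.04166485]), 'tvec': array([0.09176356, 0.51517743, 1.22193056])}
scene {'fx': 416.8442477181238, 'fy': 416.8442477181238, 'cx': 275.5087142778493, 'cy': 214.83487215351946, 'rvec': array([ 1.10910244,  2.38378454, -0.96991341]), 'tvec': array([ 0.25656124, -0.21714585,  1.58212594])}
{'fx': 325.19226210127806, 'fy': 325.19226210127806, 'cx': 284.07591745099, 'cy': 211.5354418992259, 'hand_eye': array([[-1.37239639e-03, -9.52169007e-01, -3.05568813e-01,
         8.34447001e-02],
       [ 9.99998710e-01, -1.05161032e-03, -1.21440359e-03,
        -3.30707733e-04],
       [ 8.34978142e-04, -3.05570085e-01,  9.52169221e-01,
        -1.41104082e-01],
       [ 0.00000000e+00,  0.00000000e+00,  0.00000000e+00,
         1.00000000e+00]])}
```

View pics/top0.png

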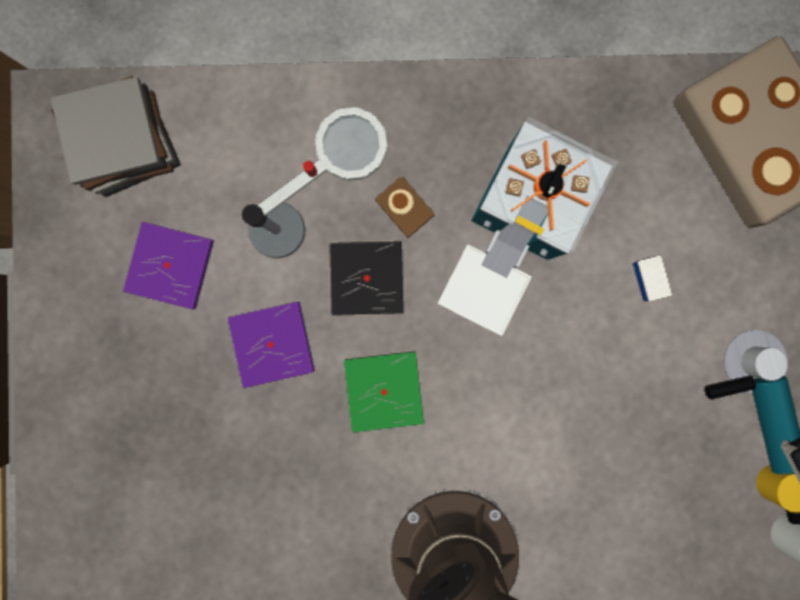

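View pics/scene0.png

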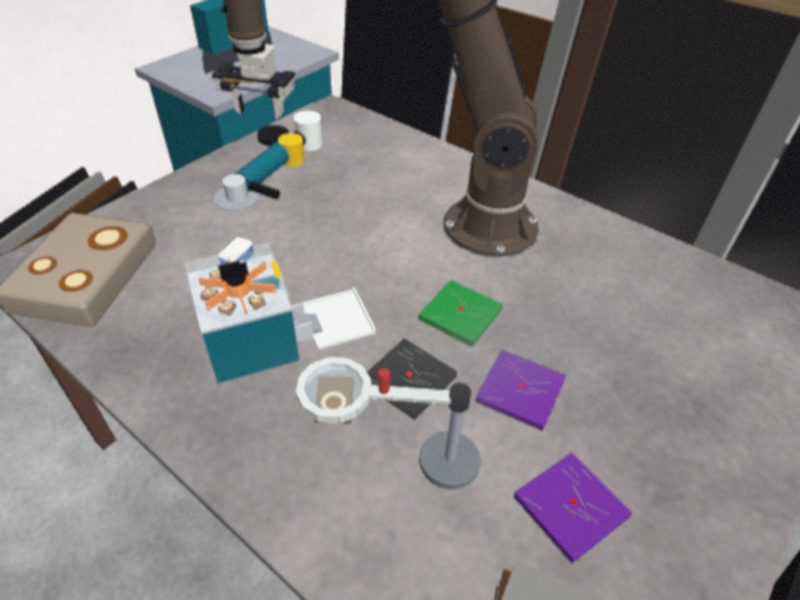

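The top view shows four tiles in the wheel at (531,158), (562,157), (581,183) and (516,187). The handle is at about (551,180), the yellow bar at (530,226), the pan at (485,290), the dark slab's dot at (367,278), the red grip at (309,168), the lens at (351,143) and the post at (254,214).

```bash
cat > h.py <<'E'
from cell import arm, imaging, job
import numpy as np, cv2
from scipy.spatial.transform import Rotation as R
def ray(name,px,s=None):
    c=imaging.camera_params(name)
    if name!="wrist":
        Rm=R.from_rotvec(c["rvec"]).as_matrix(); o=-Rm.T@c["tvec"]
        d=Rm.T@np.array([(px[0]-c["cx"])/c["fx"],(px[1]-c["cy"])/c["fy"],1]); return o,d
    s=s or arm.observe(); T=np.eye(4); T[:3,:3]=R.from_rotvec(s["ee_rot"]).as_matrix(); T[:3,3]=s["position"]
    M=T@c["hand_eye"]; v=np.array([(px[0]-c["cx"])/c["fx"],(px[1]-c["cy"])/c["fy"]]); r=np.hypot(*v)
    d=np.array([*(v/max(r,1e-9)*np.sin(r)),np.cos(r)]); return M[:3,3],M[:3,:3]@d
def at(name,px,z,s=None):
    o,d=ray(name,px,s); return o+d*(z-o[2])/d[2]
def top8(px,z): return at("top",(px[0]*.7,px[1]*.7),z)
def go(p,yaw=None):
    """tool-frame shift (cm) and z-turn to get TCP to p with tool y along world yaw, tool down"""
    s=arm.observe(); Rm=R.from_rotvec(s["ee_rot"]).as_matrix()
    xyz=100*Rm.T@(np.array(p)-s["position"])
    out=[xyz.round(2)]
    if yaw is not None:
        for k in (0,np.pi):
            y=np.array([np.cos(yaw+k),np.sin(yaw+k),0]); z=np.array([0,0,-1.]); x=np.cross(y,z)
            out.append(R.from_matrix(Rm.T@np.c_[x,y,z]).as_rotvec().round(3))
    return out
def snap(name,fn,crop=None,size=(800,600)):
    s=arm.observe(); im=imaging.get_image(name)[...,::-1]
    cv2.imwrite("pics/raw_"+fn,im)
    if crop: x0,y0,x1,y1=crop; im=im[y0:y1,x0:x1]
    cv2.imwrite("pics/"+fn,cv2.resize(im,size,interpolation=cv2.INTER_CUBIC)); return s
E
python3 - <<'E'
from h import *
for n,p,z in [("dot",(367,278),.02),("post",(254,214),.2),("base",(276,230),.01),("redgrip",(309,167),.248),("lens",(351,143),.2),("hub",(551,181),.224),("bar",(530,226),.19),("panTL",(467,245),.008),("panL",(438,304),.008),("panR",(531,275),.008),("panB",(502,335),.008),
 ("t1",(531,158),.169),("t2",(562,157),.169),("t3",(581,183),.169),("t4",(516,187),.169),("plate",(404,207),.018),("block",(653,279),.038),("dispTL",(528,120),.186),("dispR",(616,162),.186),("dispB",(563,258),.186)]: print(n,top8(p,z).round(4))
im=cv2.imread("pics/top0raw.png")[70:190,300:460]; cv2.imwrite("pics/crop1.png",cv2.resize(im,(800,600),interpolation=cv2.INTER_CUBIC))
E
```

```text
dot [0.5416 0.1545 0.02  ]
post [0.6438 0.3287 0.2   ]
base [0.6406 0.3301 0.01  ]
redgrip [0.7086 0.2295 0.248 ]
lens [0.7577 0.1659 0.2   ]
hub [ 0.6813 -0.1583  0.224 ]
bar [ 0.6133 -0.1289  0.19  ]
panTL [ 0.6016 -0.0423  0.008 ]
panL [0.4876 0.0179 0.008 ]
panR [ 0.5394 -0.1661  0.008 ]
panB [ 0.4236 -0.1054  0.008 ]
t1 [ 0.7325 -0.1389  0.169 ]
t2 [ 0.7329 -0.1921  0.169 ]
t3 [ 0.6873 -0.2232  0.169 ]
t4 [ 0.6833 -0.1116  0.169 ]
plate [0.678  0.0792 0.018 ]
block [ 0.5241 -0.3936  0.038 ]
dispTL [ 0.7931 -0.1323  0.186 ]
dispR [ 0.7181 -0.2786  0.186 ]
dispB [ 0.5585 -0.1834  0.186 ]
```

View pics/crop1.png

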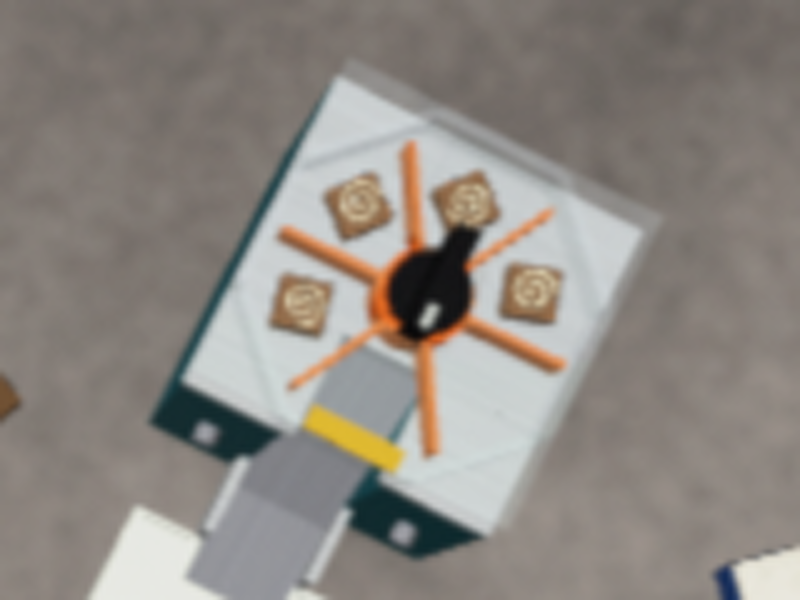

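The crop confirms four tiles. Seen from above and going clockwise from the hole, the pockets hold tile, tile, tile, tile, empty. Four anticlockwise steps of 60° (240°) should drop them all.

Run:
```python
from h import *
s=arm.observe(); print(R.from_rotvec(s["ee_rot"]).as_matrix().round(3))
print(go((0.66,-0.17,0.33),np.radians(61)))
```

```text
[[ 0.905  0.425 -0.001]
 [ 0.425 -0.905  0.001]
 [-0.    -0.001 -1.   ]]
[array([ 52.53, -19.04,  -8.68]), array([-1.000e-03, -1.000e-03, -2.197e+00]), array([-0.001,  0.001,  0.945])]
```

jog_arm(
  moves=[
    {"fingers": -1,"xyz": [10,-4,-8.7],"angular": [0,0,0.15]},
    {"fingers": -1,"xyz": [52.5,-19,-8.7],"angular": [0,0,0.945]},
    {"fingers": -1,"xyz": [52.5,-19,-8.7],"angular": [0,0,0.945]},
    {"fingers": -1,"xyz": [52.5,-19,-8.7],"angular": [0,0,0.945]},
    {"fingers": -1,"xyz": [52.5,-19,-8.7],"angular": [0,0,0.945]},
    {"fingers": -1,"xyz": [52.5,-19,-8.7],"angular": [0,0,0.945]},
    {"fingers": -1,"xyz": [52.5,-19,-8.7],"angular": [0,0,0.945]},
    {"fingers": -1,"xyz": [52.5,-19,-8.7],"angular": [0,0,0.945]},
    {"fingers": -1,"xyz": [52.5,-19,-8.7],"angular": [0,0,0.945]},
    {"fingers": -1,"xyz": [52.5,-19,-8.7],"angular": [0,0,0.945]},
    {"fingers": -1,"xyz": [52.5,-19,-8.7],"angular": [0,0,0.945]},
    {"fingers": -1,"xyz": [52.5,-19,-8.7],"angular": [0,0,0.945]},
  ],
)

```text
clock: 1.6
position: [0.6592, -0.1722, 0.3303]
ee_rot: [3.04, -0.789, -0.001]
force: [0.5, -0.5, 0.5]
width: 1.0
```

Run:
```python
from h import *
s=snap("wrist","w1.png"); print(s["clock"],s["joints"].round(3),s["position"],s["ee_rot"])
```

```text
1.6 [ 0.142  0.483  0.058  1.282 -0.026  1.378 -1.881] [ 0.65922679 -0.17217641  0.33032738] [ 3.03976605e+00 -7.88770521e-01 -1.48260035e-03]
```

View pics/w1.png

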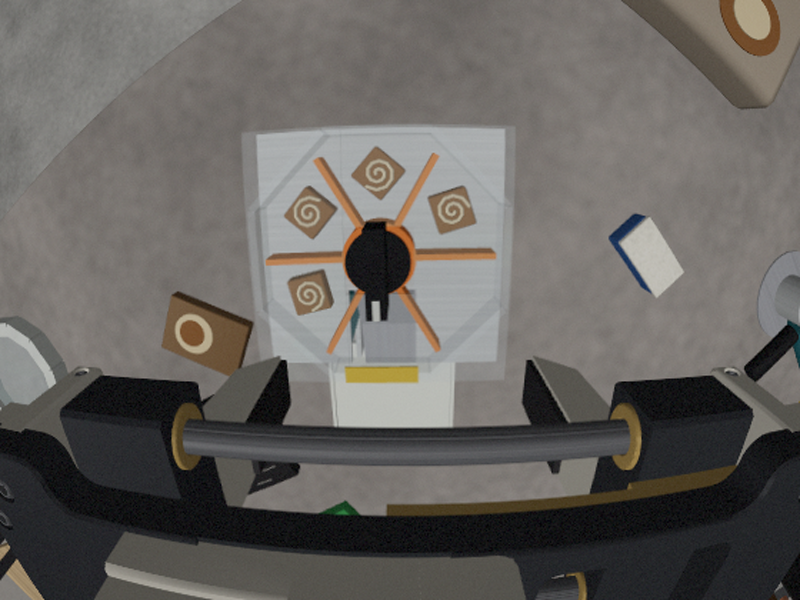

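The wrist view shows the bar handle in line with tool x, its top from about (376,224) to (376,319). The four tiles are as before, and the last joint has room for the whole 240°.

Run:
```python
from h import *
a=at("wrist",(376*.7,224*.7),.224);b=at("wrist",(376*.7,319*.7),.224);print(a,b,np.linalg.norm(a-b))
L=at("wrist",(267*.7,259*.7),.17);Q=at("wrist",(495*.7,254*.7),.17); print((L+Q)/2)
d=a-b; yaw=np.arctan2(d[1],d[0]); print(np.degrees(yaw)); c=(L+Q)/2; m=(a+b)/2
print(m,go((m[0],m[1],.212),yaw+np.pi/2))
```

```text
[ 0.70860135 -0.18129902  0.224     ] [ 0.66181988 -0.15408654  0.224     ] 0.054120472543801965
[ 0.68405205 -0.16583734  0.17      ]
-30.186291079851014
[ 0.68521061 -0.16769278  0.224     ] [array([ 2.05, -1.71, 11.86]), array([-0.000e+00,  2.000e-03, -3.123e+00]), array([0.001, 0.   , 0.018])]
```

jog_arm(
  moves=[
    {"fingers": -1,"xyz": [2.05,-1.65,4],"angular": [0,0,0.018]},
    {"fingers": -1,"xyz": [2.05,-1.65,9],"angular": [0,0,0.018]},
    {"fingers": -1,"xyz": [2.05,-1.65,11.8],"angular": [0,0,0.018]},
    {"fingers": -1,"xyz": [2.05,-1.65,11.8],"angular": [0,0,0.018]},
    {"fingers": 1,"xyz": [2.05,-1.65,11.8],"angular": [0,0,0.018]},
    {"fingers": 1,"xyz": [2.05,-1.65,11.8],"angular": [0,0,0.018]},
    {"fingers": 1,"xyz": [2.05,-1.65,11.8],"angular": [0,0,0.018]},
    {"fingers": 1,"xyz": [2.05,-1.65,11.8],"angular": [0,0,0.018]},
    {"fingers": 1,"xyz": [2.05,-1.65,11.8],"angular": [0,0,0.018]},
    {"fingers": 1,"xyz": [2.05,-1.65,11.8],"angular": [0,0,0.018]},
  ],
  grip_force=20,
)

```text
clock: 2.9
position: [0.686, -0.1663, 0.2127]
ee_rot: [3.034, -0.814, -0.0]
force: [0.6, 0.1, 0.9]
width: 0.397
```

jog_arm(
  moves=[
    {"fingers": 1,"xyz": [0,0,0],"angular": [0,0,0]},
    {"fingers": 1,"xyz": [0,0,0],"angular": [0,0,0]},
    {"fingers": 1,"xyz": [0,0,0],"angular": [0,0,0]},
    {"fingers": 1,"xyz": [0,0,0],"angular": [0,0,0]},
    {"fingers": 1,"xyz": [0,0,0],"angular": [0,0,-0.15]},
    {"fingers": 1,"xyz": [0,0,0],"angular": [0,0,-0.3]},
    {"fingers": 1,"xyz": [0,0,0],"angular": [0,0,-0.45]},
    {"fingers": 1,"xyz": [0,0,0],"angular": [0,0,-0.6]},
    {"fingers": 1,"xyz": [0,0,0],"angular": [0,0,-0.75]},
    {"fingers": 1,"xyz": [0,0,0],"angular": [0,0,-0.9]},
    {"fingers": 1,"xyz": [0,0,0],"angular": [0,0,-1.05]},
    {"fingers": 1,"xyz": [0,0,0],"angular": [0,0,-1.05]},
  ],
)

```text
clock: 4.4
position: [0.6859, -0.1654, 0.2127]
ee_rot: [-3.032, -0.816, -0.0]
force: [-1.5, 3.1, 1.2]
width: 0.128
```

Run:
```python
from h import *
s=snap("top","t1.png",(290,60,450,240),(720,810*0+600)); print(s["joints"].round(3),s["force"],s["width"],s["clock"])
```

```text
[ 0.283  0.603 -0.205  1.372  0.123  1.179 -0.979] [-1.49582231  3.14687743  1.16035656] 0.12756531866036794 4.4
```

View pics/t1.png

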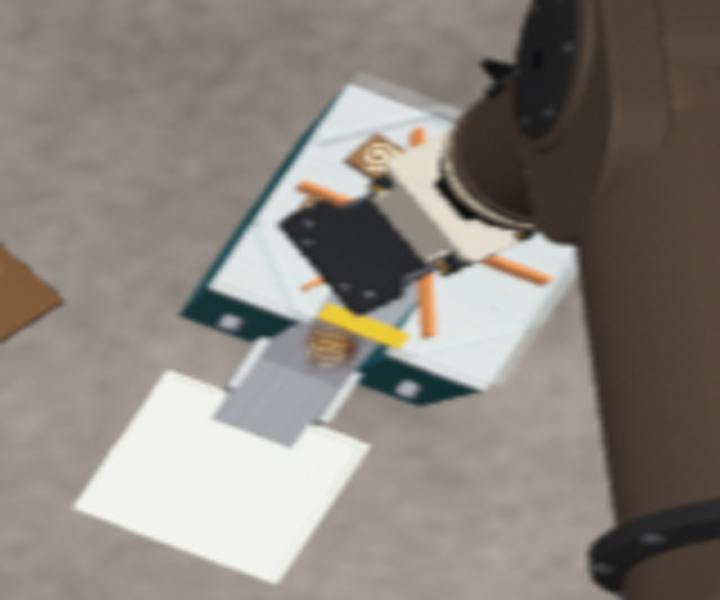

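The picture shows the first tile sliding down the chute. I'll keep turning.

jog_arm(
  moves=[
    {"fingers": 1,"xyz": [0,0,0],"angular": [0,0,-0.15]},
    {"fingers": 1,"xyz": [0,0,0],"angular": [0,0,-0.3]},
    {"fingers": 1,"xyz": [0,0,0],"angular": [0,0,-0.45]},
    {"fingers": 1,"xyz": [0,0,0],"angular": [0,0,-0.6]},
    {"fingers": 1,"xyz": [0,0,0],"angular": [0,0,-0.75]},
    {"fingers": 1,"xyz": [0,0,0],"angular": [0,0,-0.9]},
    {"fingers": 1,"xyz": [0,0,0],"angular": [0,0,-1.047]},
    {"fingers": 1,"xyz": [0,0,0],"angular": [0,0,-1.047]},
    {"fingers": 1,"xyz": [0,0,0],"angular": [0,0,-1.047]},
    {"fingers": 1,"xyz": [0,0,0],"angular": [0,0,-1.047]},
    {"fingers": 1,"xyz": [0,0,0],"angular": [0,0,-1.047]},
  ],
)

```text
clock: 5.82
position: [0.6859, -0.1644, 0.2125]
ee_rot: [-2.222, -2.217, -0.002]
force: [-1.7, 6.0, -0.3]
width: 0.276
```

jog_arm(
  moves=[
    {"fingers": 1,"xyz": [0,0,0],"angular": [0,0,-0.15]},
    {"fingers": 1,"xyz": [0,0,0],"angular": [0,0,-0.3]},
    {"fingers": 1,"xyz": [0,0,0],"angular": [0,0,-0.45]},
    {"fingers": 1,"xyz": [0,0,0],"angular": [0,0,-0.6]},
    {"fingers": 1,"xyz": [0,0,0],"angular": [0,0,-0.75]},
    {"fingers": 1,"xyz": [0,0,0],"angular": [0,0,-0.9]},
    {"fingers": 1,"xyz": [0,0,0],"angular": [0,0,-1.047]},
    {"fingers": 1,"xyz": [0,0,0],"angular": [0,0,-1.047]},
    {"fingers": 1,"xyz": [0,0,0],"angular": [0,0,-1.047]},
    {"fingers": 1,"xyz": [0,0,0],"angular": [0,0,-1.047]},
    {"fingers": 1,"xyz": [0,0,0],"angular": [0,0,-1.047]},
  ],
)

```text
clock: 7.2
position: [0.6862, -0.167, 0.2123]
ee_rot: [0.814, 3.034, -0.001]
force: [4.4, -2.5, -8.4]
width: 0.134
```

Run:
```python
from h import *
s=snap("top","t2.png",(290,60,450,240),(720,600)); print(s["joints"].round(3),s["force"],s["width"],s["clock"])
```

```text
[ 0.549  0.689 -0.69   1.343  0.44   1.262  0.886] [ 4.43225554 -2.51047093 -8.40311938] 0.13443735605236798 7.2
```

View pics/t2.png

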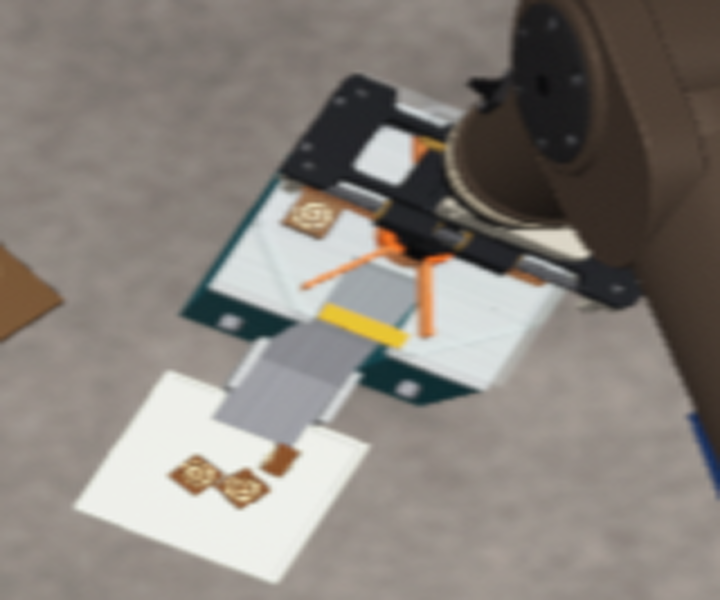

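Three tiles are in the pan, and the one near the chute end seems to be on edge. The last tile is at (312,213), one step from the hole. The grip slackened briefly and recovered.

jog_arm(
  moves=[
    {"fingers": 1,"xyz": [0,0,0],"angular": [0,0,-0.15]},
    {"fingers": 1,"xyz": [0,0,0],"angular": [0,0,-0.3]},
    {"fingers": 1,"xyz": [0,0,0],"angular": [0,0,-0.45]},
    {"fingers": 1,"xyz": [0,0,0],"angular": [0,0,-0.6]},
    {"fingers": 1,"xyz": [0,0,0],"angular": [0,0,-0.75]},
    {"fingers": 1,"xyz": [0,0,0],"angular": [0,0,-0.9]},
    {"fingers": 1,"xyz": [0,0,0],"angular": [0,0,-1.047]},
    {"fingers": 1,"xyz": [0,0,0],"angular": [0,0,-1.047]},
    {"fingers": -1,"xyz": [0,0,0],"angular": [0,0,-1.047]},
    {"fingers": -1,"xyz": [0,0,0],"angular": [0,0,-1.047]},
    {"fingers": -1,"xyz": [0,0,0],"angular": [0,0,-1.047]},
    {"fingers": -1,"xyz": [0,0,0],"angular": [0,0,-1.047]},
  ],
)

```text
clock: 8.75
position: [0.686, -0.1664, 0.213]
ee_rot: [-0.814, 3.034, -0.001]
force: [-0.0, -0.8, -0.1]
width: 0.517
```

Run:
```python
from h import *
s=arm.observe();print(s["joints"].round(3),s["width"])
print(go((0.47,-0.05,0.32),np.radians(-30)), go((0.684,-.166,.32)))
```

```text
[ 0.653  0.762 -0.924  1.333  0.603  1.335  1.826] 0.5171485471077553
[array([ 12.87,  20.89, -10.71]), array([-0.000e+00,  1.000e-03,  2.619e+00]), array([-0.   , -0.   , -0.523])] [array([  0.15,   0.13, -10.7 ])]
```

jog_arm(
  moves=[
    {"fingers": -1,"xyz": [0,0,-5],"angular": [0,0,0]},
    {"fingers": -1,"xyz": [0,0,-10.7],"angular": [0,0,0]},
    {"fingers": -1,"xyz": [12.9,20.9,-10.7],"angular": [0,0,2.619]},
    {"fingers": -1,"xyz": [12.9,20.9,-10.7],"angular": [0,0,2.619]},
    {"fingers": -1,"xyz": [12.9,20.9,-10.7],"angular": [0,0,2.619]},
    {"fingers": -1,"xyz": [12.9,20.9,-10.7],"angular": [0,0,2.619]},
    {"fingers": -1,"xyz": [12.9,20.9,-10.7],"angular": [0,0,2.619]},
    {"fingers": -1,"xyz": [12.9,20.9,-10.7],"angular": [0,0,2.619]},
    {"fingers": -1,"xyz": [12.9,20.9,-10.7],"angular": [0,0,2.619]},
    {"fingers": -1,"xyz": [12.9,20.9,-10.7],"angular": [0,0,2.619]},
    {"fingers": -1,"xyz": [12.9,20.9,-10.7],"angular": [0,0,2.619]},
    {"fingers": -1,"xyz": [12.9,20.9,-10.7],"angular": [0,0,2.619]},
  ],
)

```text
clock: 10.25
position: [0.4695, -0.05, 0.3199]
ee_rot: [1.97, 2.446, -0.0]
force: [0.1, 1.1, -0.2]
width: 1.003
```

Run:
```python
from h import *
print(arm.observe()["joints"].round(3), go((0.47,-0.05,0.32),np.radians(-30)))
```

```text
[ 0.64   0.205 -0.76   1.764  0.15   1.231  0.056] [array([-0.01,  0.05, -0.01]), array([0.   , 0.   , 0.738]), array([-0.   ,  0.   , -2.403])]
```

jog_arm(
  moves=[
    {"fingers": -1,"xyz": [0,0,0],"angular": [0,0,0.738]},
    {"fingers": -1,"xyz": [0,0,0],"angular": [0,0,0.738]},
    {"fingers": -1,"xyz": [0,0,0],"angular": [0,0,0.738]},
    {"fingers": -1,"xyz": [0,0,0],"angular": [0,0,0.738]},
    {"fingers": -1,"xyz": [0,0,0],"angular": [0,0,0.738]},
  ],
)

```text
clock: 10.88
position: [0.4695, -0.0499, 0.3199]
ee_rot: [2.714, 1.581, 0.0]
force: [-0.0, -0.2, 0.4]
width: 0.999
```

Run:
```python
from h import *
s=snap("wrist","w2.png"); print(s["joints"].round(3),s["position"],s["ee_rot"])
```

```text
[ 0.553  0.187 -0.651  1.769  0.12   1.225 -0.646] [ 0.46953892 -0.04989907  0.31994233] [2.71420426e+00 1.58106727e+00 1.19879044e-04]
```

View pics/w2.png

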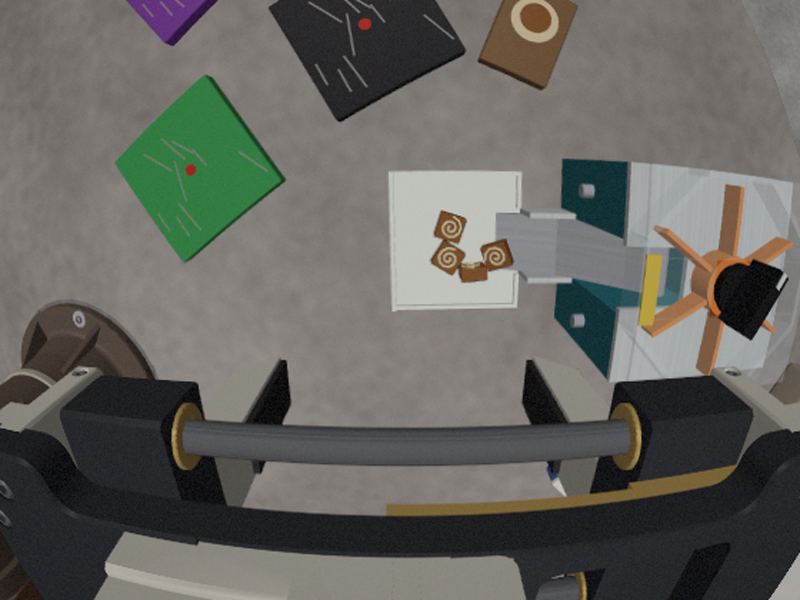

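All four tiles are in the pan, at (450,226), (448,257), (473,271, on edge) and (496,255) by the chute. Next I'll enlarge that area.

Run:
```python
from h import *
im=cv2.imread("pics/raw_w2.png")[112:222,260:400]; cv2.imwrite("pics/c2.png",cv2.resize(im,(764,600),interpolation=cv2.INTER_CUBIC))
```

```text
(no output)
```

View pics/c2.png

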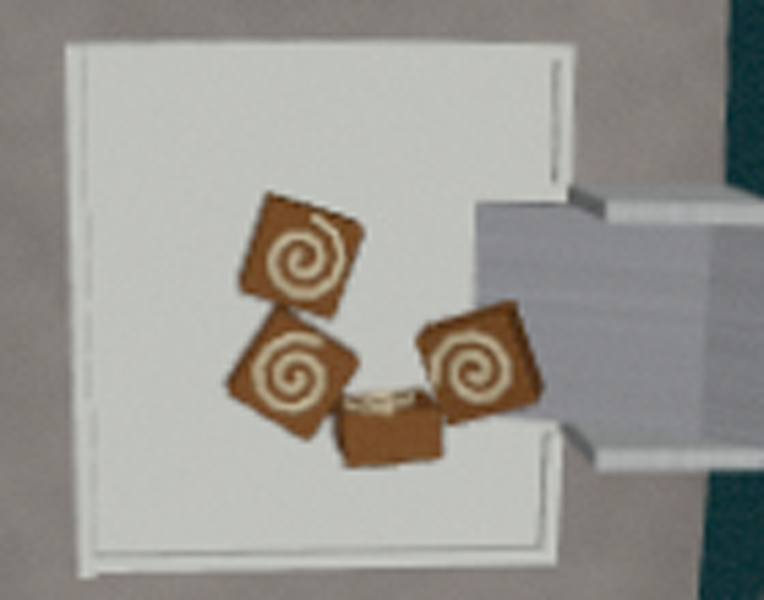

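The crop shows A (302,256) and B (294,371) flat. C (392,433) stands on its edge, and D (480,362) lies half on the chute end. A goes first, with the jaws along its edge direction (97,38), shifted away from D.

```bash
cat >> h.py <<'E'
def ang(v): return np.arctan2(v[1],v[0])
E
python3 - <<'E'
from h import *
P=lambda u,v,z: at("wrist",(260+u/5.457,112+v/5.4545),z)
for n,cs,z in [("A",[(268,192),(365,230),(335,318),(240,283)],.018),("B",[(285,305),(358,357),(308,438),(227,384)],.018),("C",[(340,407),(442,397),(443,460),(345,467)],.030),("D",[(417,330),(518,302),(543,385),(447,423)],.022)]:
    W=np.array([P(*c,z) for c in cs]); e=(W[1]-W[0]+W[2]-W[3])/2; f=(W[3]-W[0]+W[2]-W[1])/2
    c=W.mean(0); print(n,c.round(4),"e",np.linalg.norm(e).round(4),np.degrees(ang(e)).round(1),"f",np.linalg.norm(f).round(4),np.degrees(ang(f)).round(1))
    if n=="A":
        eu=e/np.linalg.norm(e); fu=f/np.linalg.norm(f)
        t=c-.007*eu-.006*fu; print(t, go((t[0],t[1],.10),ang(e)), go((t[0],t[1],.0235)))
tl=[(331,243),(402,241),(403,313),(332,315)]
W=np.array([top8(p,.02) for p in tl]); print(W.round(3), W.mean(0)); 
w=[at("wrist",(365*.7,24*.7),.02), at("wrist",(340*.7,119*.7),.02),at("wrist",(465*.7,50*.7),.02)]; print(np.round(w,4))
E
```

```text
A [ 0.5153 -0.0555  0.018 ] e 0.0262 -49.8 f 0.024 -136.2
[ 0.51514015 -0.04604357  0.018     ] [array([ 2.58,  3.77, 21.99]), array([0.   , 0.   , 0.356]), array([-0.000e+00,  1.000e-03, -2.785e+00])] [array([ 2.58,  3.77, 29.64])]
B [ 0.4995 -0.0809  0.018 ] e 0.0244 -63.9 f 0.025 -151.9
C [ 0.5141 -0.1042  0.03  ] e 0.0256 -24.1 f 0.0161 -114.5
D [ 0.5431 -0.1007  0.022 ] e 0.027 -9.9 f 0.0244 -99.6
[[0.611 0.222 0.02 ]
 [0.612 0.085 0.02 ]
 [0.472 0.087 0.02 ]
 [0.472 0.224 0.02 ]] [0.54173238 0.15450093 0.02      ]
[[0.5419 0.1565 0.02  ]
 [0.4756 0.0867 0.02  ]
 [0.6104 0.088  0.02  ]]
```

jog_arm(
  moves=[
    {"fingers": 0.04,"xyz": [2.6,3.8,5],"angular": [0,0,0.18]},
    {"fingers": 0.04,"xyz": [2.6,3.8,11],"angular": [0,0,0.356]},
    {"fingers": 0.04,"xyz": [2.6,3.8,17],"angular": [0,0,0.356]},
    {"fingers": 0.04,"xyz": [2.6,3.8,22],"angular": [0,0,0.356]},
    {"fingers": 0.04,"xyz": [2.6,3.8,22],"angular": [0,0,0.356]},
    {"fingers": 0.04,"xyz": [2.6,3.8,25],"angular": [0,0,0.356]},
    {"fingers": 0.04,"xyz": [2.6,3.8,27],"angular": [0,0,0.356]},
    {"fingers": 0.04,"xyz": [2.6,3.8,28.5],"angular": [0,0,0.356]},
    {"fingers": 0.04,"xyz": [2.6,3.8,29.6],"angular": [0,0,0.356]},
    {"fingers": 0.04,"xyz": [2.6,3.8,29.6],"angular": [0,0,0.356]},
    {"fingers": 1,"xyz": [2.6,3.8,29.6],"angular": [0,0,0.356]},
    {"fingers": 1,"xyz": [2.6,3.8,29.6],"angular": [0,0,0.356]},
  ],
  grip_force=15,
)

```text
clock: 12.42
position: [0.516, -0.0464, 0.0243]
ee_rot: [2.952, 1.074, 0.001]
force: [-0.4, 0.1, 1.0]
width: 0.312
```

jog_arm(
  moves=[
    {"fingers": 1,"xyz": [0,0,0],"angular": [0,0,0]},
    {"fingers": 1,"xyz": [0,0,0],"angular": [0,0,0]},
    {"fingers": 1,"xyz": [0,0,0],"angular": [0,0,0]},
    {"fingers": 1,"xyz": [0,0,0],"angular": [0,0,0]},
    {"fingers": 1,"xyz": [0,0,-3],"angular": [0,0,0]},
    {"fingers": 1,"xyz": [0,0,-8],"angular": [0,0,0]},
    {"fingers": 1,"xyz": [0,0,-8],"angular": [0,0,0]},
  ],
)

```text
clock: 13.3
position: [0.5174, -0.0461, 0.1066]
ee_rot: [2.951, 1.073, 0.008]
force: [1.0, -1.0, -1.0]
width: 0.277
```

Run:
```python
from h import *
print(arm.observe()["joints"].round(2))
print(go((.510,.187,.105),np.pi/2),go((.510,.187,.105),0), go((.510,.187,.042)))
```

```text
[ 0.38  0.48 -0.52  1.96  0.34  0.78 -1.21]
[array([ 14.41, -18.34,   0.15]), array([ 0.006,  0.003, -2.444]), array([ 0.002, -0.005,  0.698])] [array([ 14.41, -18.34,   0.15]), array([ 0.005, -0.002, -0.873]), array([-2.000e-03, -6.000e-03,  2.268e+00])] [array([ 14.38, -18.36,   6.45])]
```

jog_arm(
  moves=[
    {"fingers": 1,"xyz": [4,-5,0.2],"angular": [0,0,-0.17]},
    {"fingers": 1,"xyz": [8,-10,0.2],"angular": [0,0,-0.35]},
    {"fingers": 1,"xyz": [12,-15,0.2],"angular": [0,0,-0.52]},
    {"fingers": 1,"xyz": [14.4,-18.3,0.2],"angular": [0,0,-0.7]},
    {"fingers": 1,"xyz": [14.4,-18.3,0.2],"angular": [0,0,-0.873]},
    {"fingers": 1,"xyz": [14.4,-18.3,0.2],"angular": [0,0,-0.873]},
    {"fingers": 1,"xyz": [14.4,-18.3,3],"angular": [0,0,-0.873]},
    {"fingers": 1,"xyz": [14.4,-18.3,5],"angular": [0,0,-0.873]},
    {"fingers": 1,"xyz": [14.4,-18.3,6],"angular": [0,0,-0.873]},
    {"fingers": 1,"xyz": [14.4,-18.3,6.45],"angular": [0,0,-0.873]},
    {"fingers": 1,"xyz": [14.4,-18.3,6.45],"angular": [0,0,-0.873]},
    {"fingers": 0.05,"xyz": [14.4,-18.3,6.45],"angular": [0,0,-0.873]},
  ],
)

```text
clock: 14.8
position: [0.5086, 0.1866, 0.0396]
ee_rot: [2.222, 2.221, 0.001]
force: [-0.6, -0.1, 0.0]
width: 0.345
```

jog_arm(
  moves=[
    {"fingers": 0.05,"xyz": [0,0,0],"angular": [0,0,0]},
    {"fingers": 0.05,"xyz": [0,0,0],"angular": [0,0,0]},
    {"fingers": 0.05,"xyz": [0,0,-3],"angular": [0,0,0]},
    {"fingers": 0.05,"xyz": [0,0,-9],"angular": [0,0,0]},
  ],
)

```text
clock: 15.3
position: [0.507, 0.1855, 0.1285]
ee_rot: [-2.22, -2.22, 0.006]
force: [1.6, 1.5, 0.2]
width: 0.476
```

Run:
```python
from h import *
print(arm.observe()["joints"].round(2))
# B: jaws along e, yaw -64 ; view pose above pan
print(go((.455,-.055,.20),np.radians(-64)))
```

```text
[ 0.1   0.55 -0.77  1.87  0.47  0.92 -0.89]
[array([-24.06,  -5.23,  -7.1 ]), array([-0.003,  0.004,  1.117]), array([-0.004, -0.004, -2.025])]
```

Run:
```python
from h import *
print(go((.4995,-.081,.16),np.radians(28.5)))
```

```text
[array([-26.66,  -0.76,  -3.11]), array([-0.005,  0.   , -0.497]), array([0.   , 0.006, 2.644])]
```

jog_arm(
  moves=[
    {"fingers": -0.09,"xyz": [-6,0,-3],"angular": [0,0,-0.15]},
    {"fingers": -0.09,"xyz": [-12,0,-3],"angular": [0,0,-0.3]},
    {"fingers": -0.09,"xyz": [-18,-0.5,-3],"angular": [0,0,-0.45]},
    {"fingers": -0.09,"xyz": [-23,-0.7,-3],"angular": [0,0,-0.5]},
    {"fingers": -0.09,"xyz": [-26.6,-0.8,-3],"angular": [0,0,-0.5]},
    {"fingers": -0.09,"xyz": [-26.6,-0.8,-3],"angular": [0,0,-0.5]},
  ],
)

```text
clock: 16.05
position: [0.4998, -0.0832, 0.1588]
ee_rot: [-1.611, -2.697, 0.002]
force: [0.8, 1.4, 0.2]
width: 0.545
```

Run:
```python
from h import *
s=snap("wrist","w3.png",(150,60,430,270),(800,600)); print(s["joints"].round(2),s["position"],s["ee_rot"])
```

```text
[ 0.75  0.51 -0.94  1.91  0.5   0.98  0.07] [ 0.49982281 -0.08324767  0.15877788] [-1.61075384e+00 -2.69701675e+00  2.30546618e-03]
```

View pics/w3.png

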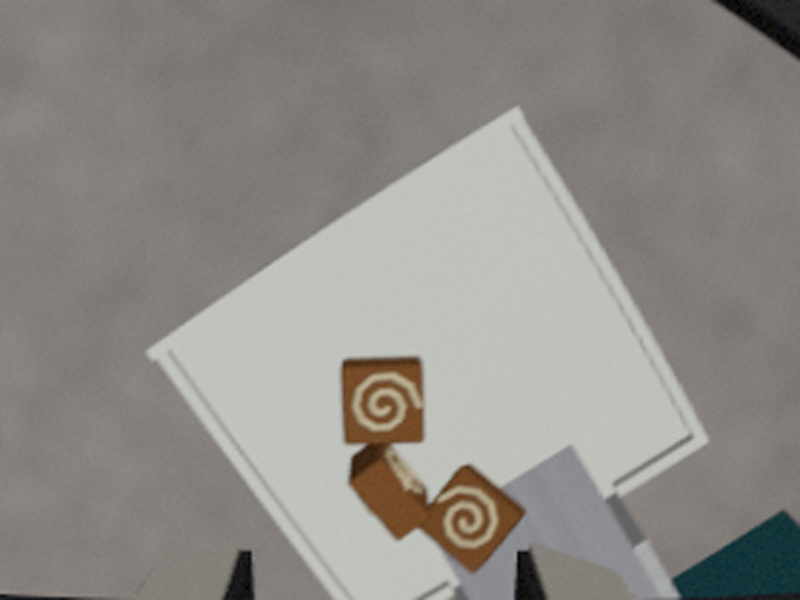

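B is at (383,402), aligned with the jaws and clear on both sides. C and D are unchanged.

Run:
```python
from h import *
P=lambda u,v,z: at("wrist",(150+u*.35,60+v*.35),z)
b=P(383,402,.018); print(b, go((b[0],b[1],.0245)))
for n,cs,z in [("C",[(363,452),(350,488),(398,538),(426,508)],.030),("D",[(467,465),(525,512),(474,570),(424,510)],.022)]:
    print(n,np.array([P(*c,z) for c in cs]).round(4))
```

```text
[ 0.49855331 -0.07780943  0.018     ] [array([ 0.35,  0.02, 13.46])]
C [[ 0.4991 -0.0918  0.03  ]
 [ 0.5011 -0.1042  0.03  ]
 [ 0.5225 -0.1121  0.03  ]
 [ 0.5253 -0.0988  0.03  ]]
D [[ 0.5315 -0.0824  0.022 ]
 [ 0.5565 -0.0875  0.022 ]
 [ 0.5523 -0.1135  0.022 ]
 [ 0.527  -0.1024  0.022 ]]
```

jog_arm(
  moves=[
    {"fingers": -0.09,"xyz": [0.6,0,6],"angular": [0,0,0]},
    {"fingers": -0.09,"xyz": [0.6,0,10],"angular": [0,0,0]},
    {"fingers": -0.09,"xyz": [0.6,0,12.5],"angular": [0,0,0]},
    {"fingers": -0.09,"xyz": [0.6,0,13.45],"angular": [0,0,0]},
    {"fingers": -0.09,"xyz": [0.6,0,13.45],"angular": [0,0,0]},
    {"fingers": 1,"xyz": [0.6,0,13.45],"angular": [0,0,0]},
    {"fingers": 1,"xyz": [0.6,0,13.45],"angular": [0,0,0]},
    {"fingers": 1,"xyz": [0.6,0,13.45],"angular": [0,0,0]},
    {"fingers": 1,"xyz": [0.6,0,13.45],"angular": [0,0,0]},
    {"fingers": 1,"xyz": [0.6,0,13.45],"angular": [0,0,0]},
    {"fingers": 1,"xyz": [0.6,0,10],"angular": [0,0,0]},
    {"fingers": 1,"xyz": [0.6,0,5.5],"angular": [0,0,0]},
  ],
)

```text
clock: 17.6
position: [0.4966, -0.0743, 0.1045]
ee_rot: [-1.602, -2.7, 0.001]
force: [0.7, -1.1, 0.3]
width: 0.281
```

Run:
```python
from h import *
print(go((.510,.124,.105),0),go((.510,.124,.042)))
```

```text
[array([16.76, 10.69, -0.04]), array([-0.002, -0.001,  0.5  ]), array([ 1.000e-03, -3.000e-03, -2.641e+00])] [array([16.75, 10.7 ,  6.26])]
```

jog_arm(
  moves=[
    {"fingers": 1,"xyz": [4,2.5,0],"angular": [0,0,0.17]},
    {"fingers": 1,"xyz": [8,5,0],"angular": [0,0,0.34]},
    {"fingers": 1,"xyz": [12.5,8,0],"angular": [0,0,0.5]},
    {"fingers": 1,"xyz": [16.8,10.7,0],"angular": [0,0,0.5]},
    {"fingers": 1,"xyz": [16.8,10.7,0],"angular": [0,0,0.5]},
    {"fingers": 1,"xyz": [16.8,10.7,3],"angular": [0,0,0.5]},
    {"fingers": 1,"xyz": [16.8,10.7,5],"angular": [0,0,0.5]},
    {"fingers": 1,"xyz": [16.8,10.7,6.25],"angular": [0,0,0.5]},
    {"fingers": 1,"xyz": [16.8,10.7,6.25],"angular": [0,0,0.5]},
    {"fingers": 0.05,"xyz": [16.8,10.7,6.25],"angular": [0,0,0.5]},
    {"fingers": 0.05,"xyz": [16.8,10.7,6.25],"angular": [0,0,0.5]},
    {"fingers": 0.05,"xyz": [16.8,10.7,6.25],"angular": [0,0,0.5]},
  ],
)

```text
clock: 19.1
position: [0.511, 0.1244, 0.0421]
ee_rot: [2.221, 2.221, 0.001]
force: [0.4, -0.6, -0.0]
width: 0.473
```

jog_arm(
  moves=[
    {"fingers": 0.05,"xyz": [0,0,-3],"angular": [0,0,0]},
    {"fingers": 0.05,"xyz": [0,0,-9],"angular": [0,0,0]},
    {"fingers": 0.05,"xyz": [0,0,-12],"angular": [0,0,0]},
  ],
)

```text
clock: 19.48
position: [0.5115, 0.1252, 0.1647]
ee_rot: [2.22, 2.221, 0.004]
force: [0.6, 0.2, 0.6]
width: 0.477
```

Next is C, on edge. I'll grip the top across its 14 mm thickness (jaws at yaw about 70°), then release it on the slab leaning, so that it lies down flat.

Run:
```python
from h import *
print(arm.observe()["joints"].round(2))
print(go((.5083,-.1015,.12),np.radians(70)), go((.5083,-.1015,.0365)))
```

```text
[ 0.25  0.48 -0.8   1.87  0.42  0.97 -0.74]
[array([-22.67,  -0.34,   4.44]), array([ 3.000e-03,  1.000e-03, -1.221e+00]), array([ 1.00e-03, -4.00e-03,  1.92e+00])] [array([-22.68,  -0.37,  12.79])]
```

jog_arm(
  moves=[
    {"fingers": 0.1,"xyz": [-5,0,0],"angular": [0,0,-0.18]},
    {"fingers": 0.1,"xyz": [-10,0,0],"angular": [0,0,-0.36]},
    {"fingers": 0.1,"xyz": [-15,0,0],"angular": [0,0,-0.54]},
    {"fingers": 0.1,"xyz": [-19,-0.3,0],"angular": [0,0,-0.72]},
    {"fingers": 0.1,"xyz": [-22.7,-0.35,2],"angular": [0,0,-0.9]},
    {"fingers": 0.1,"xyz": [-22.7,-0.35,4],"angular": [0,0,-1.08]},
    {"fingers": 0.1,"xyz": [-22.7,-0.35,4.4],"angular": [0,0,-1.22]},
    {"fingers": 0.1,"xyz": [-22.7,-0.35,4.4],"angular": [0,0,-1.22]},
  ],
)

```text
clock: 20.48
position: [0.5069, -0.1027, 0.1174]
ee_rot: [-0.55, -3.092, -0.001]
force: [-0.5, -0.0, -0.4]
width: 0.447
```

Run:
```python
from h import *
s=snap("wrist","w4.png",(180,100,400,265),(800,600)); print(s["position"],s["ee_rot"],go((.5083,-.1015,.0365),np.radians(70)))
```

```text
[ 0.50694632 -0.10267641  0.11736628] [-5.49984405e-01 -3.09220075e+00 -9.18014970e-04] [array([-0.07,  0.12,  8.13]), array([ 0.   , -0.   , -0.005]), array([-0.000e+00, -1.000e-03,  3.137e+00])]
```

View pics/w4.png

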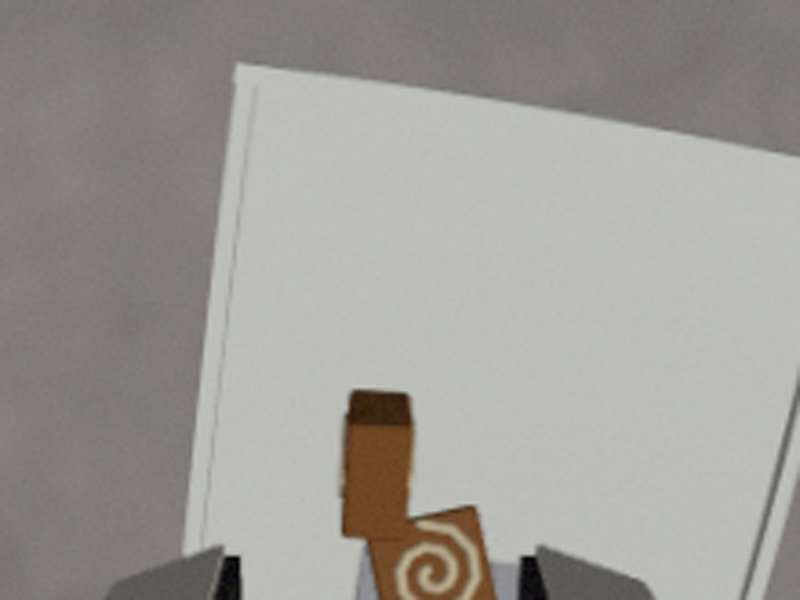

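C's top face is centred at (377,481), aligned with the jaws. D's corner at (475,507) is next to it, so I grip about 7 mm off C's centre, away from D.

Run:
```python
from h import *
P=lambda u,v,z: at("wrist",(180+u*.275,100+v*.275),z)
c=P(377,481,.030); print(c, go((c[0],c[1],.0365)), np.degrees(ang(P(379,425,.03)-P(375,537,.03))))
```

```text
[ 0.5134362  -0.10456769  0.03      ] [array([-0.65,  0.01,  8.13])] 157.71572129904516
```

jog_arm(
  moves=[
    {"fingers": 0.1,"xyz": [0.05,0,4],"angular": [0,0,0.02]},
    {"fingers": 0.1,"xyz": [0.05,0,6.5],"angular": [0,0,0.02]},
    {"fingers": 0.1,"xyz": [0.05,0,8.1],"angular": [0,0,0.02]},
    {"fingers": 0.1,"xyz": [0.05,0,8.1],"angular": [0,0,0.02]},
    {"fingers": 1,"xyz": [0.05,0,8.1],"angular": [0,0,0.02]},
    {"fingers": 1,"xyz": [0.05,0,8.1],"angular": [0,0,0.02]},
    {"fingers": 1,"xyz": [0.05,0,8.1],"angular": [0,0,0.02]},
    {"fingers": 1,"xyz": [0.05,0,8.1],"angular": [0,0,0.02]},
    {"fingers": 1,"xyz": [0.05,0,8.1],"angular": [0,0,0.02]},
    {"fingers": 1,"xyz": [0.05,0,8.1],"angular": [0,0,0.02]},
    {"fingers": 1,"xyz": [0.05,0,5],"angular": [0,0,0.02]},
    {"fingers": 1,"xyz": [0.05,0,0],"angular": [0,0,0.02]},
  ],
  grip_force=20,
)

```text
clock: 22.02
position: [0.5056, -0.1024, 0.1175]
ee_rot: [-0.578, -3.085, -0.0]
force: [1.0, 0.1, 0.4]
width: 0.15
```

Run:
```python
from h import *
s=arm.observe(); Rm=R.from_rotvec(s["ee_rot"]).as_matrix()
z=np.array([0,np.sin(.6),-np.cos(.6)])
for sg in (1,-1):
    y=sg*np.array([0,np.cos(.6),np.sin(.6)]); x=np.cross(y,z)
    T=np.c_[x,y,z]; rel=Rm.T@T
    # tile lower-edge centre in tool frame: tips 17mm ahead, tile bottom ~33.5-... TCP was .0365, bottom .004 => 32.5mm; edge on body-lean side
    low=min((T@np.array([0,k*.007,.0325]) for k in (1,-1)),key=lambda v:v[2])
    tcp=np.array([.567,.137,.020+.004])-low
    print(sg,R.from_matrix(rel).as_rotvec().round(3),"low",low.round(4),tcp.round(4),(100*Rm.T@(tcp-s["position"])).round(2))
print(s["width"],s["joints"].round(2))
print(go((.567,.12,.14),np.pi/2))
```

```text
1 [-0.593  0.108 -0.36 ] low [ 0.      0.0126 -0.0308] [0.567  0.1244 0.0548] [ 2.47 23.37  6.27]
-1 [0.15  0.822 2.659] low [ 0.      0.0126 -0.0308] [0.567  0.1244 0.0548] [ 2.47 23.37  6.27]
0.14965248435517356 [ 0.82  0.64 -1.04  1.92  0.67  0.98  0.66]
[array([ 2.34, 22.95, -2.25]), array([ 0.   , -0.003, -0.371]), array([-0.005, -0.   ,  2.771])]
```

jog_arm(
  moves=[
    {"fingers": 1,"xyz": [0.5,4,0],"angular": [0,0,-0.1]},
    {"fingers": 1,"xyz": [1,9,0],"angular": [0,0,-0.2]},
    {"fingers": 1,"xyz": [1.5,14,0],"angular": [0,0,-0.36]},
    {"fingers": 1,"xyz": [2,19,0],"angular": [-0.15,0.03,-0.36]},
    {"fingers": 1,"xyz": [2.45,23.4,0],"angular": [-0.3,0.05,-0.36]},
    {"fingers": 1,"xyz": [2.45,23.4,0],"angular": [-0.45,0.08,-0.36]},
    {"fingers": 1,"xyz": [2.45,23.4,0],"angular": [-0.593,0.108,-0.36]},
    {"fingers": 1,"xyz": [2.45,23.4,0],"angular": [-0.593,0.108,-0.36]},
    {"fingers": 1,"xyz": [2.45,23.4,3],"angular": [-0.593,0.108,-0.36]},
    {"fingers": 1,"xyz": [2.45,23.4,5.3],"angular": [-0.593,0.108,-0.36]},
    {"fingers": 1,"xyz": [2.45,23.4,5.3],"angular": [-0.593,0.108,-0.36]},
  ],
)

```text
clock: 23.4
position: [0.5676, 0.1252, 0.0635]
ee_rot: [-0.002, 3.002, 0.925]
force: [-0.7, -0.1, 0.7]
width: 0.149
```

Run:
```python
from h import *
s=arm.observe(); Rm=R.from_rotvec(s["ee_rot"]).as_matrix(); print(s["joints"].round(2),s["width"]); print(Rm.round(3))
low=min((Rm@np.array([0,k*.007,.0325]) for k in (1,-1)),key=lambda v:v[2]); print("tile low corner",s["position"]+low)
print("1cm down in tool",(Rm.T@[0,0,-1]).round(3), go((.567,.1244,.0548)))
```

```text
[ 0.76  1.02 -1.18  1.86  0.49  0.71  1.1 ] 0.14852942807224576
[[-1.    -0.002 -0.   ]
 [-0.001  0.827  0.563]
 [-0.001  0.563 -0.827]]
tile low corner [0.56756364 0.13769963 0.03268241]
1cm down in tool [ 0.001 -0.563  0.827] [array([ 0.06, -0.55,  0.67])]
```

jog_arm(
  moves=[
    {"fingers": 1,"xyz": [0,-0.3,0.4],"angular": [0,0,0]},
    {"fingers": 1,"xyz": [0,-0.5,0.7],"angular": [0,0,0]},
    {"fingers": 1,"xyz": [0,-0.5,0.7],"angular": [0,0,0]},
    {"fingers": 0.45,"xyz": [0,-0.5,0.7],"angular": [0,0,0]},
    {"fingers": 0.45,"xyz": [0,-0.5,0.7],"angular": [0,0,0]},
    {"fingers": 0.45,"xyz": [0,-0.5,0.5],"angular": [0,0,0]},
    {"fingers": 0.45,"xyz": [0,-0.5,0],"angular": [0,0,0]},
    {"fingers": 0.45,"xyz": [0,-0.5,-1],"angular": [0,0,0]},
    {"fingers": 0.45,"xyz": [0,-0.5,-2.5],"angular": [0,0,0]},
    {"fingers": 0.45,"xyz": [0,-0.5,-6],"angular": [0,0,0]},
    {"fingers": 0.45,"xyz": [0,-0.5,-10],"angular": [0,0,0]},
  ],
)

```text
clock: 24.78
position: [0.5682, 0.0633, 0.1459]
ee_rot: [-0.001, 2.999, 0.928]
force: [1.2, -0.5, 0.3]
width: 0.273
```

Run:
```python
from h import *
s=snap("wrist","w5.png"); print(s["joints"].round(2),s["position"], s["force"])
```

```text
[ 0.89  0.91 -1.23  1.78  0.32  0.89  1.25] [0.56818521 0.06325403 0.14586829] [ 1.18337198 -0.50202096  0.29943146]
```

View pics/w5.png

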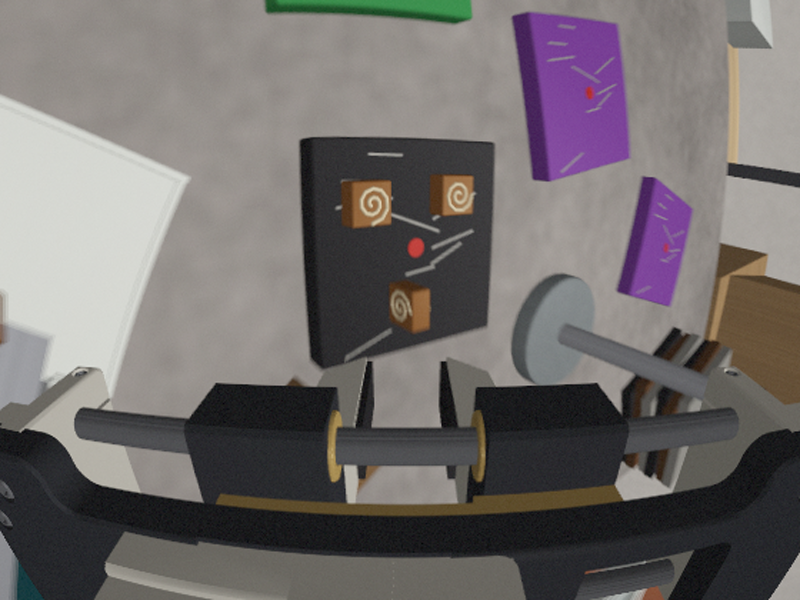

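C stayed on edge on the slab, at about (410,307) with its face towards -y. A (450,195) and B (367,203) lie flat. I'll push C over at its top.

Run:
```python
from h import *
s=arm.observe()
for n,p,z in [("Ctop",(421,307),.046),("Cbase l",(392,330),.02),("Cbase l2",(391,283),.02),("A",(458,195),.034),("B",(371,203),.034),("dot",(416,247),.02)]: print(n,at("wrist",(p[0]*.7,p[1]*.7),z,s).round(4))
for p in [(.574,.10,.12),(.574,.12,.12)]: print(go(p,np.pi/2))
```

```text
Ctop [0.5801 0.1439 0.046 ]
Cbase l [0.6029 0.139  0.02  ]
Cbase l2 [0.5699 0.1386 0.02  ]
A [0.5135 0.1821 0.034 ]
B [0.515  0.1165 0.034 ]
dot [0.5482 0.1585 0.02  ]
[array([-0.27,  1.54,  4.7 ]), array([ 0.599,  0.009, -0.001]), array([ 0.014, -0.927,  3.   ])]
[array([-0.27,  3.19,  5.83]), array([ 0.599,  0.009, -0.001]), array([ 0.014, -0.927,  3.   ])]
```

Run:
```python
from h import *
for p in [(.574,.187,.16),(.574,.187,.056),(.574,.148,.056)]: print(go(p,np.pi/2)[:2])
```

```text
[array([-0.27, 10.98,  6.3 ]), array([ 0.599,  0.009, -0.001])]
[array([-0.19,  5.11, 14.89]), array([ 0.599,  0.009, -0.001])]
[array([-0.2 ,  1.89, 12.69]), array([ 0.599,  0.009, -0.001])]
```

jog_arm(
  moves=[
    {"fingers": 1,"xyz": [0,2,-1],"angular": [0.15,0,0]},
    {"fingers": 1,"xyz": [0,5,1],"angular": [0.3,0,0]},
    {"fingers": 1,"xyz": [-0.2,8,4],"angular": [0.45,0,0]},
    {"fingers": 1,"xyz": [-0.2,11,6.3],"angular": [0.6,0.01,0]},
    {"fingers": 1,"xyz": [-0.2,11,6.3],"angular": [0.6,0.01,0]},
    {"fingers": 1,"xyz": [-0.2,11,6.3],"angular": [0.6,0.01,0]},
    {"fingers": 1,"xyz": [-0.2,8,10.6],"angular": [0.6,0.01,0]},
    {"fingers": 1,"xyz": [-0.2,5.1,14.8],"angular": [0.6,0.01,0]},
    {"fingers": 1,"xyz": [-0.2,5.1,14.8],"angular": [0.6,0.01,0]},
  ],
)

```text
clock: 25.95
position: [0.5691, 0.1855, 0.0478]
ee_rot: [-0.001, -3.129, 0.005]
force: [1.5, -0.4, -0.1]
width: 0.006
```

jog_arm(
  moves=[
    {"fingers": 1,"xyz": [0,-0.8,0],"angular": [0,0,0]},
    {"fingers": 1,"xyz": [0,-1.6,0],"angular": [0,0,0]},
    {"fingers": 1,"xyz": [0,-2.4,0],"angular": [0,0,0]},
    {"fingers": 1,"xyz": [0,-3.2,0],"angular": [0,0,0]},
    {"fingers": 1,"xyz": [0,-4,0],"angular": [0,0,0]},
    {"fingers": 1,"xyz": [0,-4,0],"angular": [0,0,0]},
    {"fingers": 1,"xyz": [0,-2,-6],"angular": [0,0,0]},
    {"fingers": 1,"xyz": [0,-3,-10],"angular": [0,0,0]},
  ],
)

```text
clock: 26.95
position: [0.5712, 0.1626, 0.1536]
ee_rot: [0.009, -3.136, -0.003]
force: [0.8, -1.1, -0.6]
width: 0.007
```

Run:
```python
from h import *
s=snap("wrist","w6.png"); print(s["joints"].round(2),s["position"], s["force"],s["ee_rot"])
```

```text
[ 0.23  0.65 -0.9   1.7   0.56  1.08  0.72] [0.5712369  0.16260579 0.15355518] [ 0.79442184 -1.0528707  -0.63446738] [ 0.00919004 -3.13636869 -0.00317328]
```

View pics/w6.png

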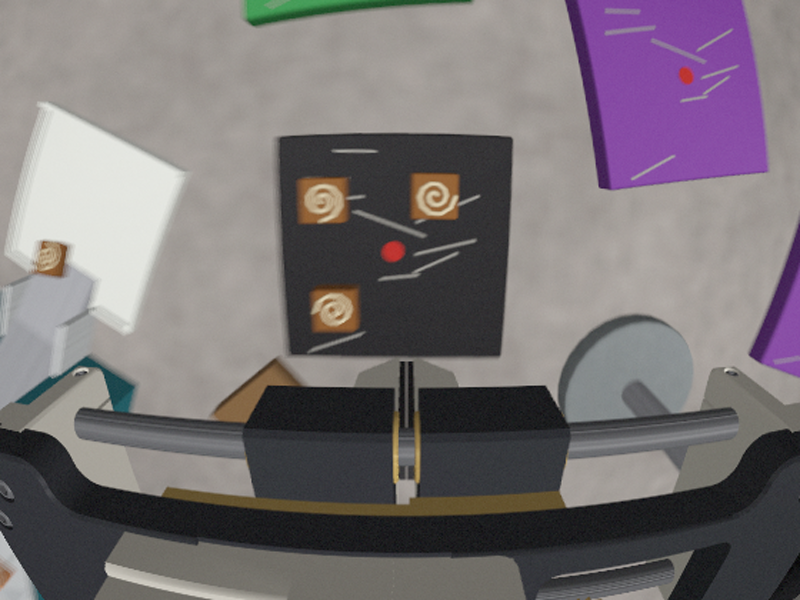

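C now lies flat at (335,309), and B is at (325,200), A at (436,197). D is at (50,258), still by the chute end. The free place is around (448,305).

Run:
```python
from h import *
s=arm.observe()
for n,p,z in [("C",(335,309),.034),("A",(436,196),.034),("B",(325,200),.034),("dot",(393,251),.02),("D",(50,258),.02)]: print(n,at("wrist",(p[0]*.7,p[1]*.7),z,s).round(4))
print(go((.50,-.05,.20),np.radians(-28)))
```

```text
C [0.5799 0.1188 0.034 ]
A [0.5121 0.1787 0.034 ]
B [0.514  0.1152 0.034 ]
dot [0.5471 0.1538 0.02  ]
D [ 0.5449 -0.1104  0.02  ]
[array([  7.43, -21.07,  -4.22]), array([ 1.000e-03, -1.000e-03,  2.063e+00]), array([ 1.000e-03,  1.000e-03, -1.079e+00])]
```

Run:
```python
from h import *
print(go((.532,-.10,.14),np.radians(80)))
```

```text
[array([  4.25, -26.09,   1.77]), array([0.002, 0.   , 0.178]), array([-0.000e+00,  2.000e-03, -2.964e+00])]
```

jog_arm(
  moves=[
    {"fingers": -0.05,"xyz": [1,-6,0],"angular": [0,0,0.05]},
    {"fingers": -0.05,"xyz": [2,-12,0],"angular": [0,0,0.1]},
    {"fingers": -0.05,"xyz": [3,-18,0],"angular": [0,0,0.15]},
    {"fingers": -0.05,"xyz": [4,-23,0],"angular": [0,0,0.178]},
    {"fingers": -0.05,"xyz": [4.25,-26.1,0],"angular": [0,0,0.178]},
    {"fingers": -0.05,"xyz": [4.25,-26.1,1.8],"angular": [0,0,0.178]},
    {"fingers": -0.05,"xyz": [4.25,-26.1,1.8],"angular": [0,0,0.178]},
  ],
)

```text
clock: 27.88
position: [0.5284, -0.1009, 0.1321]
ee_rot: [-0.274, -3.121, 0.001]
force: [-0.4, -0.8, 0.4]
width: 0.526
```

Run:
```python
from h import *
s=snap("wrist","w7.png",(180,100,400,265),(800,600)); print(s["joints"].round(2),s["position"],s["ee_rot"],s["width"])
```

```text
[ 0.71  0.58 -0.88  1.86  0.54  0.97  0.98] [ 0.5284037  -0.10088249  0.13214256] [-2.74185853e-01 -3.12078091e+00  9.94969806e-04] 0.5260813228120194
```

View pics/w7.png

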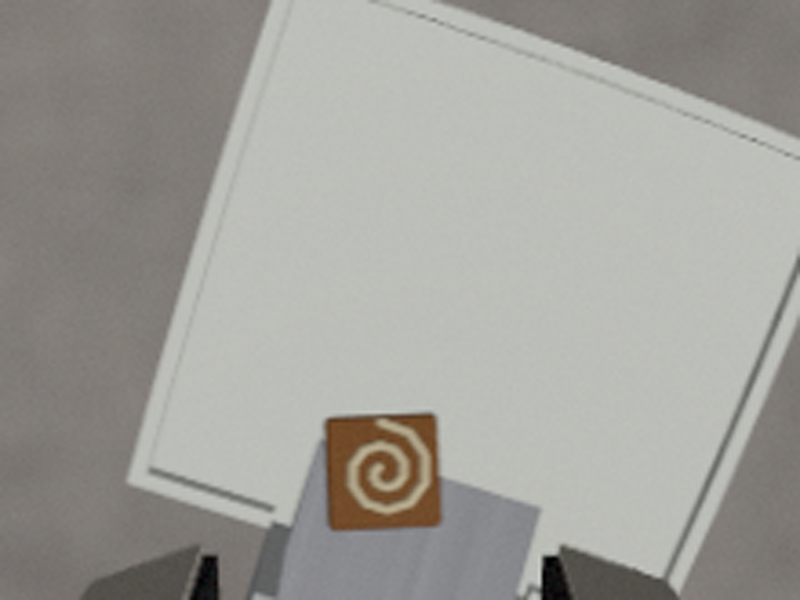

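```bash
python3 - <<'E'
from h import *
s=arm.observe()
P=lambda u,v,z: at("wrist",(180+u*.275,100+v*.275),z,s)
for z in (.018,.024,.03,.036):
    c=[P(325,421,z),P(436,414,z),P(440,526,z),P(331,531,z)]
    print(z,[np.linalg.norm(c[i]-c[i-3]).round(4) for i in range(4)],np.mean(c,0).round(4), go((*np.mean(c,0)[:2],z+.017-.006))[0])
E
python3 - <<'E'
import sys; sys.path.insert(0,'.')
from h import *
im=cv2.imread("pics/scene0raw.png")[190:260,190:280]; cv2.imwrite("pics/sc.png",cv2.resize(im,(771,600),interpolation=cv2.INTER_CUBIC))
E
```

```text
0.018 [np.float64(0.0254), np.float64(0.0278), np.float64(0.0258), np.float64(0.0273)] [ 0.5437 -0.1013  0.018 ] [-1.54  0.15 10.38]
0.024 [np.float64(0.0248), np.float64(0.0271), np.float64(0.0251), np.float64(0.0267)] [ 0.5414 -0.1009  0.024 ] [-1.31  0.15  9.78]
0.03 [np.float64(0.0242), np.float64(0.0265), np.float64(0.0245), np.float64(0.0261)] [ 0.5392 -0.1006  0.03  ] [-1.08  0.15  9.18]
0.036 [np.float64(0.0236), np.float64(0.0258), np.float64(0.0239), np.float64(0.0254)] [ 0.537  -0.1002  0.036 ] [-0.85  0.14  8.59]
```

View pics/sc.png

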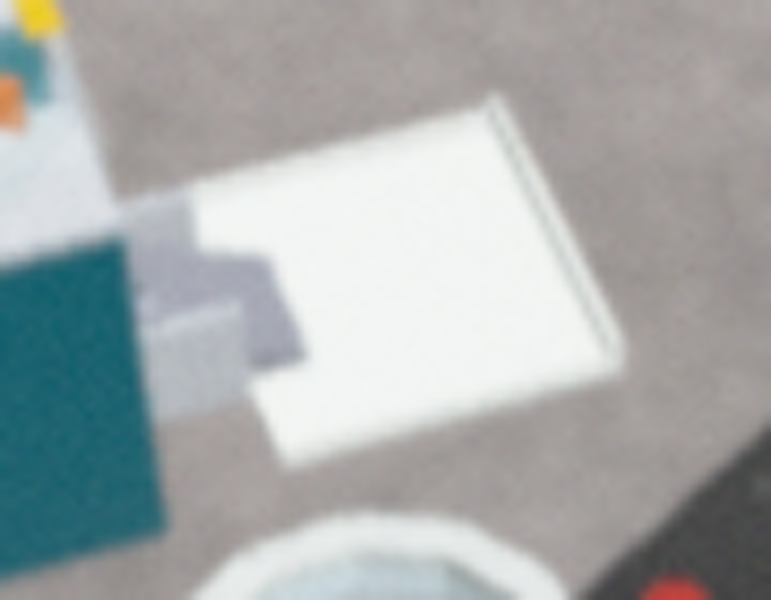

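The chute end lies low on the pan, and D sits flat across its edge, aligned with the jaws. I'll grip it by the front part, with the tips kept above the chute floor.

jog_arm(
  moves=[
    {"fingers": -0.05,"xyz": [-0.8,0.15,5],"angular": [0,0,0.02]},
    {"fingers": -0.05,"xyz": [-0.8,0.15,8.5],"angular": [0,0,0.02]},
    {"fingers": -0.05,"xyz": [-0.8,0.15,10],"angular": [0,0,0.02]},
    {"fingers": -0.05,"xyz": [-0.8,0.15,10],"angular": [0,0,0.02]},
    {"fingers": 1,"xyz": [-0.8,0.15,10],"angular": [0,0,0.02]},
    {"fingers": 1,"xyz": [-0.8,0.15,10],"angular": [0,0,0.02]},
    {"fingers": 1,"xyz": [-0.8,0.15,10],"angular": [0,0,0.02]},
    {"fingers": 1,"xyz": [-0.8,0.15,10],"angular": [0,0,0.02]},
    {"fingers": 1,"xyz": [-0.8,0.15,10],"angular": [0,0,0.02]},
    {"fingers": 1,"xyz": [-0.8,0.15,10],"angular": [0,0,0.02]},
  ],
)

```text
clock: 29.18
position: [0.5375, -0.1015, 0.034]
ee_rot: [-0.307, -3.121, 0.002]
force: [-0.8, -0.6, 7.1]
width: 0.275
```

jog_arm(
  moves=[
    {"fingers": 1,"xyz": [0,0,-2],"angular": [0,0,0]},
    {"fingers": 1,"xyz": [0,0,-5],"angular": [0,0,0]},
    {"fingers": 1,"xyz": [0,0,-8],"angular": [0,0,0]},
    {"fingers": 1,"xyz": [0,0,-8],"angular": [0,0,0]},
  ],
)

```text
clock: 29.68
position: [0.5391, -0.1011, 0.1165]
ee_rot: [-0.307, -3.125, 0.002]
force: [0.0, 0.3, -0.3]
width: 0.28
```

Run:
```python
from h import *
print(arm.observe()["joints"].round(2))
print(go((.575,.190,.115),0),go((.575,.190,.05)),go((.575,.190,.115),np.pi/2))
```

```text
[ 0.68  0.61 -0.85  1.85  0.56  0.94  0.95]
[array([ 2.14, 29.26,  0.11]), array([-0.002, -0.   ,  1.375]), array([ 0.   , -0.003, -1.766])] [array([ 2.12, 29.27,  6.61])] [array([ 2.14, 29.26,  0.11]), array([-0.001, -0.002, -0.196]), array([-3.000e-03,  2.000e-03,  2.946e+00])]
```

jog_arm(
  moves=[
    {"fingers": 1,"xyz": [0.5,5,0],"angular": [0,0,-0.05]},
    {"fingers": 1,"xyz": [1,10,0],"angular": [0,0,-0.1]},
    {"fingers": 1,"xyz": [1.5,15,0],"angular": [0,0,-0.15]},
    {"fingers": 1,"xyz": [2,20,0],"angular": [0,0,-0.196]},
    {"fingers": 1,"xyz": [2.5,25,0],"angular": [0,0,-0.196]},
    {"fingers": 1,"xyz": [2.7,29.3,0],"angular": [0,0,-0.196]},
    {"fingers": 1,"xyz": [2.7,29.3,0],"angular": [0,0,-0.196]},
    {"fingers": 1,"xyz": [2.7,29.3,4],"angular": [0,0,-0.196]},
    {"fingers": 1,"xyz": [2.7,29.3,6],"angular": [0,0,-0.196]},
    {"fingers": 1,"xyz": [2.7,29.3,6.8],"angular": [0,0,-0.196]},
    {"fingers": 1,"xyz": [2.7,29.3,6.8],"angular": [0,0,-0.196]},
  ],
)

```text
clock: 31.05
position: [0.5681, 0.19, 0.0451]
ee_rot: [-0.002, -3.135, 0.003]
force: [0.2, -0.4, -0.6]
width: 0.277
```

jog_arm(
  moves=[
    {"fingers": 1,"xyz": [0,0,0.1],"angular": [0,0,0]},
    {"fingers": 1,"xyz": [0,0,0.2],"angular": [0,0,0]},
    {"fingers": 1,"xyz": [0,0,0.2],"angular": [0,0,0]},
    {"fingers": 0.1,"xyz": [0,0,0.2],"angular": [0,0,0]},
    {"fingers": 0.1,"xyz": [0,0,0.2],"angular": [0,0,0]},
    {"fingers": 0.1,"xyz": [0,0,0.2],"angular": [0,0,0]},
    {"fingers": 0.1,"xyz": [0,0,-3],"angular": [0,0,0]},
    {"fingers": 0.1,"xyz": [0,0,-9],"angular": [0,0,0]},
    {"fingers": 0.1,"xyz": [0,0,-14],"angular": [0,0,0]},
    {"fingers": 0.1,"xyz": [0,0,-14],"angular": [0,0,0]},
  ],
)

```text
clock: 32.3
position: [0.5701, 0.193, 0.1891]
ee_rot: [0.001, -3.141, -0.003]
force: [0.6, -0.0, -1.0]
width: 0.451
```

Run:
```python
from h import *
s=snap("wrist","w8.png"); print(s["joints"].round(2),s["position"],s["ee_rot"])
im=cv2.imread("pics/raw_w8.png")[...,::-1].astype(int)
# brown tile blobs
r,g,b=im[...,0],im[...,1],im[...,2]
m=((r-b>35)&(r>80)).astype(np.uint8); n,l,st,ce=cv2.connectedComponentsWithStats(cv2.morphologyEx(m,cv2.MORPH_CLOSE,np.ones((5,5))))
for i in range(1,n):
    if st[i,4]>80: print(st[i],ce[i].round(1),at("wrist",ce[i],.034,s).round(4))
```

```text
[ 0.18  0.62 -0.92  1.65  0.53  1.14  0.7 ] [0.57012023 0.19302385 0.18912631] [ 5.33387952e-04 -3.14141708e+00 -3.44600128e-03]
[430  47  10  11  91] [434.5  52. ] [0.4219 0.3381 0.034 ]
[255 120  29  28 809] [269.  133.5] [0.5078 0.1803 0.034 ]
[188 124  30  28 809] [202.6 137.5] [0.51   0.1186 0.034 ]
[239 162  13  13 139] [245.2 167.9] [0.5394 0.1579 0.034 ]
[267 189  28  28 742] [280.8 202.9] [0.5733 0.1907 0.034 ]
[197 190  29  28 747] [211.1 203.8] [0.574  0.1234 0.034 ]
[ 144  236   63   34 1172] [176.8 257.4] [0.6321 0.0814 0.034 ]
[200 286  14  50 410] [205.8 311.2] [0.6993 0.1058 0.034 ]
[355 286  14  50 395] [362.5 311.1] [0.6996 0.2819 0.034 ]
[ 178  337  282   24 2530] [332.  351.7] [0.7598 0.2516 0.034 ]
[ 10 405  21  15 164] [ 20.  414.3] [ 1.0583 -0.3988  0.034 ]
```

View pics/w8.png

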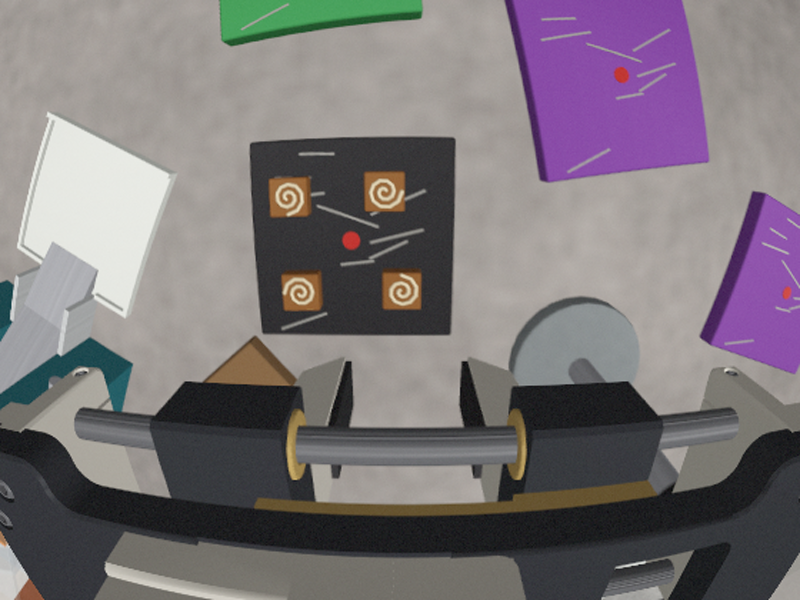

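All four tiles lie flat and apart on the slab, at (290,197), (384,192), (301,291) and (402,290). Next is the magnifier. The hinge at (0.642,0.329) is 200 mm from the dot, as it should be, and the arm has to swing about 65° clockwise.

Run:
```python
from h import *
print(go((.7085,.2295,.34),np.radians(34)),go((.7085,.2295,.230)),go((.5701,.193,.34)))
print(top8((254,214),.21),top8((254,214),.23))
```

```text
[array([-13.88,   3.76, -15.38]), array([-0.001, -0.003,  0.978]), array([ 4.000e-03, -2.000e-03, -2.164e+00])] [array([-13.92,   3.76,  -4.38])] [array([ -0.04,   0.12, -15.34])]
[0.6422817 0.3263684 0.21     ] [0.63919944 0.32177479 0.23      ]
```

jog_arm(
  moves=[
    {"fingers": -0.4,"xyz": [0,0,-6],"angular": [0,0,0.1]},
    {"fingers": -0.4,"xyz": [0,0,-12],"angular": [0,0,0.25]},
    {"fingers": -0.4,"xyz": [0,0,-15.4],"angular": [0,0,0.4]},
    {"fingers": -0.4,"xyz": [-5,1.5,-15.4],"angular": [0,0,0.55]},
    {"fingers": -0.4,"xyz": [-10,3,-15.4],"angular": [0,0,0.7]},
    {"fingers": -0.4,"xyz": [-13.9,3.8,-15.4],"angular": [0,0,0.85]},
    {"fingers": -0.4,"xyz": [-13.9,3.8,-15.4],"angular": [0,0,0.98]},
    {"fingers": -0.4,"xyz": [-13.9,3.8,-15.4],"angular": [0,0,0.98]},
  ],
)

```text
clock: 33.35
position: [0.7083, 0.2296, 0.3356]
ee_rot: [-1.473, -2.767, 0.01]
force: [1.0, 0.7, -0.3]
width: 0.701
```

Run:
```python
from h import *
s=arm.observe(); im=imaging.get_image("wrist").astype(int); print(s["position"],s["joints"].round(2))
r,g,b=im[...,0],im[...,1],im[...,2]
m=((r>120)&(g<60)&(b<60)).astype(np.uint8); n,l,st,ce=cv2.connectedComponentsWithStats(m)
for i in range(1,n):
    if st[i,4]>30: print(st[i],ce[i].round(1),at("wrist",ce[i],.245,s).round(4))
print(go((.7085,.2295,.230),np.radians(34))[:2])
```

```text
[0.70831799 0.22960353 0.33558202] [-0.08  0.69 -0.66  1.01  0.4   1.56 -0.04]
[162   0   7   6  35] [165.1   2.6] [0.5391 0.3227 0.245 ]
[161 147   8   8  49] [164.7 150.6] [0.6017 0.227  0.245 ]
[278 199  23  36 509] [290.7 219.2] [0.71  0.235 0.245]
[array([-0.06,  0.12, 10.64]), array([-0.008, -0.003,  0.001])]
```

jog_arm(
  moves=[
    {"fingers": -0.4,"xyz": [-0.1,0.1,5],"angular": [0,0,0]},
    {"fingers": -0.4,"xyz": [-0.1,0.1,9],"angular": [0,0,0]},
    {"fingers": -0.4,"xyz": [-0.1,0.1,10.5],"angular": [0,0,0]},
    {"fingers": -0.4,"xyz": [-0.1,0.1,10.5],"angular": [0,0,0]},
    {"fingers": 1,"xyz": [-0.1,0.1,10.5],"angular": [0,0,0]},
    {"fingers": 1,"xyz": [-0.1,0.1,10.5],"angular": [0,0,0]},
    {"fingers": 1,"xyz": [-0.1,0.1,10.5],"angular": [0,0,0]},
    {"fingers": 1,"xyz": [-0.1,0.1,10.5],"angular": [0,0,0]},
    {"fingers": 1,"xyz": [-0.1,0.1,10.5],"angular": [0,0,0]},
    {"fingers": 1,"xyz": [-0.1,0.1,10.5],"angular": [0,0,0]},
    {"fingers": 1,"xyz": [-0.1,0.1,10.5],"angular": [0,0,0]},
  ],
  grip_force=15,
)

```text
clock: 34.78
position: [0.7095, 0.2292, 0.2333]
ee_rot: [-1.476, -2.768, 0.004]
force: [2.4, 0.6, 0.0]
width: 0.191
```

Run:
```python
from h import *
s=arm.observe(); print(s["width"],s["force"],s["position"],s["joints"].round(2))
Rm=R.from_rotvec(s["ee_rot"]).as_matrix()
H=np.array([.642,.329]); p=s["position"]; v=p[:2]-H; print(np.hypot(*v),np.degrees(ang(v)))
a0=ang(v); a1=ang(np.array([.542,.1555])-H)
for k in np.linspace(0,1,13)[1:]:
    a=a0+(a1-a0)*k; q=H+np.hypot(*v)*np.array([np.cos(a),np.sin(a)])
    print((100*Rm.T@(np.r_[q,p[2]]-p)).round(2), round(-(a-a0),3))
```

```text
0.19146286575037338 [2.41859637 0.56676578 0.0082988 ] [0.70954338 0.22919646 0.23331478] [-0.05  0.74 -0.66  1.19  0.43  1.36 -0.08]
0.12051080778569263 -55.91129670651513
[ 0.05 -1.12  0.01] 0.093
[ 0.2  -2.23  0.01] 0.186
[ 0.45 -3.33  0.02] 0.279
[ 0.81 -4.39  0.02] 0.373
[ 1.26 -5.42  0.03] 0.466
[ 1.81 -6.4   0.04] 0.559
[ 2.44 -7.32  0.04] 0.652
[ 3.16 -8.19  0.05] 0.745
[ 3.96 -8.98  0.05] 0.838
[ 4.82 -9.69  0.06] 0.932
[  5.75 -10.32   0.07] 1.025
[  6.73 -10.86   0.07] 1.118
```

jog_arm(
  moves=[
    {"fingers": 1,"xyz": [0.05,-1.1,0],"angular": [0,0,0.093]},
    {"fingers": 1,"xyz": [0.2,-2.25,0],"angular": [0,0,0.186]},
    {"fingers": 1,"xyz": [0.45,-3.35,0],"angular": [0,0,0.28]},
    {"fingers": 1,"xyz": [0.8,-4.4,0],"angular": [0,0,0.373]},
    {"fingers": 1,"xyz": [1.25,-5.4,0],"angular": [0,0,0.466]},
    {"fingers": 1,"xyz": [1.8,-6.4,0],"angular": [0,0,0.56]},
    {"fingers": 1,"xyz": [2.45,-7.3,0],"angular": [0,0,0.65]},
    {"fingers": 1,"xyz": [3.15,-8.2,0],"angular": [0,0,0.745]},
    {"fingers": 1,"xyz": [3.95,-9,0],"angular": [0,0,0.84]},
    {"fingers": 1,"xyz": [4.8,-9.7,0],"angular": [0,0,0.93]},
    {"fingers": 1,"xyz": [5.75,-10.3,0],"angular": [0,0,1.025]},
    {"fingers": 1,"xyz": [6.7,-10.85,0],"angular": [0,0,1.118]},
  ],
)

```text
clock: 36.28
position: [0.5816, 0.2245, 0.2333]
ee_rot: [-2.723, -1.561, 0.009]
force: [4.7, 3.9, -6.9]
width: 0.195
```

Run:
```python
from h import *
s=arm.observe(); print(s["width"],s["force"],s["position"],s["joints"].round(2))
H=np.array([.642,.329]); v=s["position"][:2]-H; print(np.hypot(*v),np.degrees(ang(v))); print(H+.2*v/np.hypot(*v))
print(go((.582,.225,.2333),ang(v)+np.pi/2))
```

```text
0.19499896785403645 [ 4.7038739   3.87127435 -6.88974981] [0.5815552  0.22445279 0.23331492] [-0.15  0.49 -0.46  1.56  0.23  1.16 -1.18]
0.12076296182483903 -120.03469637928438
[0.54189513 0.15585551]
[array([0.07, 0.01, 0.  ]), array([-0.005,  0.004, -0.006]), array([0.006, 0.008, 3.136])]
```

jog_arm(
  moves=[
    {"fingers": 1,"xyz": [0,0,0],"angular": [0,0,0]},
    {"fingers": -0.3,"xyz": [0,0,0],"angular": [0,0,0]},
    {"fingers": -0.3,"xyz": [0,0,0],"angular": [0,0,0]},
    {"fingers": -0.3,"xyz": [0,0,0],"angular": [0,0,0]},
    {"fingers": -0.3,"xyz": [0,0,0],"angular": [0,0,0]},
    {"fingers": -0.3,"xyz": [0,0,-4],"angular": [0,0,0]},
    {"fingers": -0.3,"xyz": [0,0,-9],"angular": [0,0,0]},
    {"fingers": -0.3,"xyz": [0,0,-13],"angular": [0,0,0]},
    {"fingers": -0.3,"xyz": [0,0,-13],"angular": [0,0,0]},
  ],
)

```text
clock: 37.4
position: [0.5837, 0.2253, 0.3678]
ee_rot: [-2.721, -1.565, -0.001]
force: [-0.1, 1.2, -1.0]
width: 0.649
```

Run:
```python
from h import *
print(go((.42,-.22,.38)))
```

```text
[array([-46.72,   8.24,  -1.31])]
```

jog_arm(
  moves=[
    {"fingers": -0.3,"xyz": [-5,1,-2],"angular": [0,0,0]},
    {"fingers": -0.3,"xyz": [-46.7,8.2,-2],"angular": [0,0,0]},
    {"fingers": -0.3,"xyz": [-46.7,8.2,-2],"angular": [0,0,0]},
    {"fingers": -0.3,"xyz": [-46.7,8.2,-2],"angular": [0,0,0]},
    {"fingers": -0.3,"xyz": [-46.7,8.2,-2],"angular": [0,0,0]},
    {"fingers": -0.3,"xyz": [-46.7,8.2,-2],"angular": [0,0,0]},
    {"fingers": -0.3,"xyz": [-46.7,8.2,-2],"angular": [0,0,0]},
    {"fingers": -0.3,"xyz": [-46.7,8.2,-2],"angular": [0,0,0]},
    {"fingers": -0.3,"xyz": [-46.7,8.2,-2],"angular": [0,0,0]},
    {"fingers": -0.3,"xyz": [-46.7,8.2,-2],"angular": [0,0,0]},
  ],
)

```text
clock: 38.65
position: [0.4188, -0.2198, 0.3847]
ee_rot: [-2.72, -1.565, 0.009]
force: [0.6, -0.4, -0.2]
width: 0.65
```

Run:
```python
from h import *
s=snap("top","t9.png",(140,60,460,300),(800,600)); print(s["position"])
c=imaging.camera_params("top")
for n,p in [("lens expected",(.542,.1555,.2)),("dot",(.542,.1555,.02))]:
    q=cv2.projectPoints(np.array([p]),c["rvec"],c["tvec"],np.array([[c["fx"],0,c["cx"]],[0,c["fy"],c["cy"]],[0,0,1]]),None)[0].ravel(); print(n,(q-[140,60])*2.5)
```

```text
[ 0.41875211 -0.21980191  0.38474013]
lens expected [281.0019978  327.40474672]
dot [291.37711802 336.18367952]
```

View pics/t9.png

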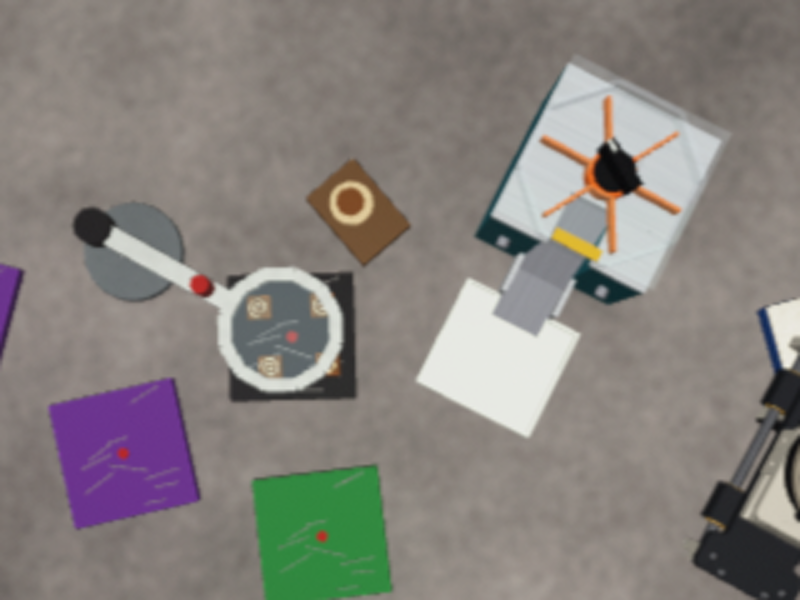

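The lens ring is centred at about (281,329), against (281,327) expected for a lens straight above the dot. Four tiles are on the slab under it, the wheel and pan are empty, and the plate and block have not moved.

```bash
python3 -c "
from cell import job; print(job.sign_off())"
```

```text
the job is handed in; nothing more can be done
None
```

The job is handed in at about 39 s of robot time. The sign-off gave no verdict, so the results below come from my own checks.

- **Tiles out:** I turned the wheel 240° anticlockwise in one grip and all four tiles dropped. The grip slackened once during the turn and recovered.
- **Tiles on the slab:** All four lie flat and apart, each within about 40 mm of the slab's centre along both axes. Leaning the tile that had landed on edge did not lay it flat on the slab, so I pushed it over there. I took the tile half on the chute end by its front part.
- **Magnifier:** I swung it about 64° clockwise. In the last top picture the lens is within about 2 mm of where it should appear above the red dot.
- **Bystanders:** The brown plate and blue block are in their starting places, judged by eye in the last picture. The gripper was clear of everything.
- **Disagreement:** The wrist camera placed the red dot about 5–7 mm away from where the top camera did. I corrected one reading by that offset, and it is well inside the tolerances.

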